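Square the cake boards and hold the end stop locked at its mark

ROBOT

A 7-joint arm with a two-finger parallel gripper is mounted at the origin on the work surface. World frame = base frame: x ahead of the robot, y to its left, z up, the work surface at z = 0. Lengths are in m, angles in rad, forces in N, time in s.
With the tool pointing down it reaches from about 0.425 to 0.825 m from the base axis. Payload 3.6 kg.
Tool frame: the origin (TCP) lies at the very end of the fingers, on their centre line; the grasp point (between the pads) lies manip.grasp_offset behind it (manip.grasp_offset is the distance from the TCP to the grasp point, in m); z points along the fingers, y is the direction in which the jaws open and shut (so a half turn about z gives the same grasp; the last joint's range is limited). The gripper opens to 85 mm and grips with 20 to 120 N. Pads are 22 mm wide; open, the fingers measure 114 mm over their backs; the gripper's body (76 mm by 85 mm) begins 54 mm behind the grasp point. The pads swing forward as they close: fully open they stand 13 mm farther back than shut.
Start: joints at [-1.266, 0.615, -0.013, 1.423, 0.008, 1.103, -0.04], TCP at [0.212, 0.615, 0.196] pointing down, gripper open.
Joint ranges: [-3.12, 3.12], [-0.3, 2.06], [-1.34, 1.32], [0.26, 2.42], [-1.36, 4.5], [0.01, 1.98], [-2.84, 2.84]. Speed limits (rad/s): [2.79, 2.79, 3.14, 3.14, 3.14, 3.14, 3.14].

INTERFACE

Orientations are given as a unit quaternion [w, x, y, z].
In Python, from plant import manip, viewer gives the robot as it stands.
- The arm moves only by the tool carry_out, never from a script. Its argument "series" is a list of rows, each an object with "delta_pos": the shift along the world's x, y, z in mm, a list of three; "turn": the turn, a rotation vector about the world's x, y, z in degrees, a list of three. In form: [{"delta_pos": [dx, dy, dz], "turn": [wx, wy, wz]}, ...]. A call has 1 to 10 rows; each row shifts and turns the commanded pose from where the row before left it; what a row does not reach is not made up. A row lasts 1/10 s, in which the tool goes at most 50 mm and 8.59 degrees, less where a joint would pass 70% of its speed; a pose out of reach is approached as far as the arm can. A call with a gripper value outside its range is refused whole. "fingers" is the opening, from 0 (shut) to 1 (fully open), set as the call begins (left out, the last holds). The fingers move at their own pace and stop on an object; the grip force is fixed at half the most. Time passes only in rows, so rows that do not move let the fingers close. It gives the time, the measured TCP pose, the force and the opening at its end, in the units of the state.
- manip.read_state(): the state, without advancing time (a new reading comes with each control period).
- viewer.snapshot(name): name is "scene" or "side" or "wrist"; returns a dict with "color" (420x560x3 uint8, red, green, blue), "range_z" (420x560 float32, m along the optical axis (not along the pixel's ray), 0 where there is no reading), "camera_matrix" (3x3 intrinsics, pixels), "eye" and "orientation" of the camera in the world. Camera axes: x right, y up, looking along -z (the intrinsics and any distortion apply to the point x, -y, -z); pixel columns grow to the right and rows downward; lengths in m; the calibration is good to about 2 mm. The wrist camera is an equidistant fisheye: a pixel r from the principal point sees the ray r / f radians off the axis. A picture is of the moment at which its call begins.
- manip.hand_in(): hands the job in, once; it reports no verdict.
Trained networks look in the newest picture that a camera, given by its name, has taken for a name from the list of things; names that differ only in an ending like _2 or _b are one class to them, and where a whole thing is asked for, a point or a joint stands for the part that bears it (a point fixed in the world has none). Each returns a list of dicts, best first, with "confidence" (0 to 1); they miss things now and then, are a little off and sometimes report something else, mostly with a low value. They report only what shows in the picture. A call takes as long as a camera call. They do not tell look-alikes from the thing itself.
- viewer.search_frame(camera, query): "point" ([column, row] in pixels, amid what is visible of it).
The state is a dict: "time_s": time; "joints": joint angles; "joint_vel": joint speeds; "effort": joint torques, N m; "tool_pos": TCP position; "ee_rot": TCP orientation; "contact_force": force on the tool from outside, world axes, zero at the start; "wrist_torque": the same for the moment, N m; "grip_width": finger opening in m.
Only numpy, scipy, OpenCV 4.12 (cv2) and the standard library are available. Lean on these libraries where they do the work, as an engineer would, in place of code of your own. Each camera call takes 0.05 s, during which the arm holds its last target.

TASK

Tap the front edges of the four stacked cake boards until all sit flush and square against the tray's back fence, then push the spring-loaded sliding end stop up to the red mark and, only then and keeping it on the mark, squeeze its red cam lever fully shut against the black post. Finish still pinching lever and post together with the stop held on the mark: do not let go, or the spring pushes it back. Leave the other kitchen things where they are.

Things in the scene. Friction and masses are not known exactly. Their poses are not given: they have to be found in the camera images.
- fence: L-shaped aluminium fence fixed on the white tray (250 x 450 x 12 mm). Origin: inner corner of its walls, on the tray's surface (12 mm over the table); x away from the robot, y left (turned up to 15 degrees). Back wall: inner face x = 0, y from -175 to 12 mm. Side wall: inner face y = 0, x from -103 to 12 mm. Walls 12 mm thick, 36 mm high.
- board1: lowest cake board, pale wood, rigid, 110 (x) x 90 (y) x 8 mm, about 70 g, loose. Origin: centre of its underside. Squared up its x lies along the fence's x, its origin at x = -55, y = -45 mm in the fence's frame; at first it sticks out 4 to 20 mm to -x, lies 4 to 9 mm off the side wall, a little crooked. Stack of four: 32 mm high. To reach it, tap with the fingertips 2 to 3 mm above the tray.
- board2: second cake board, dark wood, rigid, 110 (x) x 90 (y) x 8 mm, about 70 g, loose. Origin: centre of its underside. Squared up its x lies along the fence's x, its origin at x = -55, y = -45 mm in the fence's frame; at first it sticks out 4 to 20 mm to -x, lies 4 to 9 mm off the side wall, a little crooked. Stack of four: 32 mm high.
- board3: third cake board, pale wood, rigid, 110 (x) x 90 (y) x 8 mm, about 70 g, loose. Origin: centre of its underside. Squared up its x lies along the fence's x, its origin at x = -55, y = -45 mm in the fence's frame; at first it sticks out 4 to 20 mm to -x, lies 4 to 9 mm off the side wall, a little crooked. Stack of four: 32 mm high.
- board4: top cake board, brown wood, rigid, 110 (x) x 90 (y) x 8 mm, about 70 g, loose. Origin: centre of its underside. Squared up its x lies along the fence's x, its origin at x = -55, y = -45 mm in the fence's frame; at first it sticks out 4 to 20 mm to -x, lies 4 to 9 mm off the side wall, a little crooked. Stack of four: 32 mm high.
- mark (a point): red line on a white patch on top of the back wall, 36 mm above the tray, at x = 0, y = -91.5 mm in the fence's frame; its axes are the fence's. The end stop's pointer belongs here; the squared boards then have 1.5 mm of play between stop and side wall.
- pointer (a point): yellow pointer on the far end of the end stop's grey plate (94 mm along x, 8 mm thick, 35 mm high), in the plane of the face that meets the boards' right edges. It slides along the fence's y, 4 mm in front of the back wall; leg, post and lever travel along x = -55 mm in the fence's frame.
- leg (a joint): travel of the sliding end stop along the fence's +y (leftwards, to the boards), m; 0 = right end, where its spring keeps it at the start; the mark lies between 0.06 and 0.12. The spring pushes back with 4 to 9 N, so the stop returns when let go; the cam alone does not retain it (a pin is fitted later).
- post_foot (a point): black upright post fixed on the sliding leg, 30 (x) x 12 (y) x 56 mm; the point is the centre of its underside, 11.5 mm above the tray (top at 67.5 mm). Its centre is 100 mm to the right (-y) of the pointer's plane. Pushing its right face to the left moves the end stop.
- cam_lever (a joint): angle of the red cam lever, rad: 0 = fully shut (upright, 3 mm of air to the post); starts at 0.36 to 0.48, leaning left (+y), away from the post. Hinge along x, 14 mm left of the post's centre, 15.5 mm above the tray. Friction of 1 to 2 N at the tip; it stays where it is left.
- lever_tip (a point): upper end (centre) of the lever's red paddle, 52 mm from the hinge; paddle 26 (x) x 10 (y) x 44 mm. Post and paddle together are 25 mm thick when shut (6 mm right to 19 mm left of the post's centre), 50 mm when open; pinched along y from above they shut. Free room to the grey plate: 45 mm or more. Leg bar below: top 11.5 mm above the tray.
- cutter: steel ring cutter, 48 mm wide, 25 mm high, on the tray's near edge, to be left alone. Origin: centre of its underside.
- spice_jar: small amber jar, 40 mm wide, 60 mm high, on the tray's far right corner, to be left alone. Origin: centre of its underside.
- mug: white mug, 80 mm wide, 90 mm high, left of the tray, to be left alone. Origin: centre of its underside.
- sauce: yellow squeeze bottle, 60 mm wide, 170 mm high, right of the tray, to be left alone. Origin: centre of its underside.
- bowl: red plastic bowl, 130 mm wide, 50 mm high, left of the tray, to be left alone. Origin: centre of its underside.
- spatula: spatula with wooden handle lying right of the tray, to be left alone. Origin: centre of its underside.
- shaker: plain steel shaker tin, 72 mm wide, 120 mm high, right of the tray, to be left alone. Origin: centre of its underside.
Not all that is in view belongs to the job. Leave any green, orange or turquoise look-alike of the board4 alone.

How it is judged:
On the way, in this order (a step that is already met when the one before it is completed fails the run):
1. all four boards flush (3.5 mm) and square against the back fence, the end stop not yet at the mark (x of each of board1, board2, board3, board4 in the frame of fence above -0.0585 m and angle between the x axis of each of board1, board2, board3, board4 and the x axis of fence, either way round below 0.045 rad and y of pointer in the frame of mark below -0.006 m), for 0.2 s.
2. end stop pushed to the mark (3 mm) and held there by its post, lever still open (y of pointer in the frame of mark between -0.003 and 0.003 m and contact force between the fingers and leg_c2 above 1.5 N and value of joint cam_lever above 0.2 rad), for 0.2 s.
3. cam lever fully shut with the end stop on the mark (y of pointer in the frame of mark between -0.003 and 0.003 m and contact force between the fingers and leg_c2 above 1.5 N and value of joint cam_lever below 0.07 rad), for 0.2 s.
At the end, for the whole second after the job is handed in: Boards within 3.5 mm of the back fence, 5.5 mm of the side wall, square to 0.045 rad; pointer within 3 mm of the red mark along the slide; cam lever under 0.07 rad; fingers still pressing both black post and red paddle with over 1.5 N each; stop at rest (all of step 3 and x of each of board1, board2, board3, board4 in the frame of fence above -0.0585 m and angle between the x axis of each of board1, board2, board3, board4 and the x axis of fence, either way round below 0.045 rad and y of each of board1, board2, board3, board4 in the frame of fence above -0.0505 m and contact force between the fingers and cam_lever_c1 above 1.5 N and velocity of joint leg below 0.01 m/s); the arm keeps its last pose, push and grip.
It fails at once if lever shut while the end stop is off the mark (value of joint cam_lever below 0.15 rad and (y of pointer in the frame of mark below -0.006 m or y of pointer in the frame of mark above 0.006 m)).
It fails at once if a bystander pushed more than 30 mm or tipped (distance of any of cutter, spice_jar, mug, sauce, bowl, spatula, shaker from where it was at the start of the episode above 0.03 m or angle between any of cutter, spice_jar, mug, sauce, bowl, spatula, shaker's own z axis and vertical above 0.5 rad).
It also fails if it takes over 69 s, if anything falls off the work surface, if the arm or the gripper's body presses on something with over 40 N, if the wrist force passes 120 N, or if a joint passes its speed limit or range.

## Working session

There is one attempt and no reset: what is moved stays moved. The work goes in short steps, Python scripts to look and compute and a tool call to move; the robot and the scene stay as the last step left them, time stands still between calls to the robot, and variables do not carry over. Pictures are saved under pics/ and viewed, and the job is handed in when it is done.

Besides the shell and the picture viewer there is one more tool, called after ">>>" by a JSON object that holds its "fn" and its "kwargs". carry_out: Moves the arm, as the interface text tells. Its arguments: {"type":"object","properties":{"series":{"type":"array","items":{"type":"object","properties":{"delta_pos":{"type":"array","items":{"type":"number"}},"turn":{"type":"array","items":{"type":"number"}}}}},"fingers":{"type":"number"}},"required":["series"]}

```bash
mkdir -p pics; ls; cat > h.py <<'E'
import numpy as np, cv2
from scipy.spatial.transform import Rotation as R
from plant import manip, viewer
def q2R(q): return R.from_quat([q[1],q[2],q[3],q[0]]).as_matrix()
def snap(n,fn):
    s=viewer.snapshot(n); cv2.imwrite('pics/'+fn,s['color'][:,:,::-1]); 
    import pickle; pickle.dump(s,open('pics/'+fn[:-4]+'.pkl','wb')); return s
def world(s,u,v,z=None,d=None):
    K=np.array(s['camera_matrix']); Rm=q2R(s['orientation']); e=np.array(s['eye'])
    ray=np.array([(u-K[0,2])/K[0,0],-(v-K[1,2])/K[1,1],-1.0])
    rw=Rm@ray
    if z is not None: return e+rw*(z-e[2])/rw[2]
    if d is None: d=s['range_z'][int(round(v)),int(round(u))]
    return e+rw*d
def proj(s,P):
    K=np.array(s['camera_matrix']); Rm=q2R(s['orientation']); e=np.array(s['eye'])
    c=(np.atleast_2d(P)-e)@Rm; return np.c_[K[0,2]+K[0,0]*c[:,0]/-c[:,2],K[1,2]-K[1,1]*c[:,1]/-c[:,2]]
E
python3 - <<'E'
from h import *
st=manip.read_state(); print(st, manip.grasp_offset)
for n in ['scene','side','wrist']:
    s=snap(n,n+'0.png'); print(n,s['camera_matrix'],s['eye'],s['orientation'])
    for q in ['fence','board4','board1','mark','pointer','post_foot','lever_tip','cutter','spice_jar']:
        try: print(q,[(d['point'],round(d['confidence'],2)) for d in viewer.search_frame(n,q)][:3])
        except Exception as ex: print(q,ex)
E
```

```text
pics
{'time_s': 0.0, 'joints': array([-1.26550764,  0.61594013, -0.01260691,  1.42492325,  0.00808977,
        1.10338235, -0.04044212]), 'joint_vel': array([-1.26278119e-05,  8.52958719e-04,  2.33677221e-04, -1.57998179e-05,
        3.92392905e-04,  1.04675576e-03, -8.79461180e-04]), 'effort': array([ 1.10412516e-04, -4.69217527e+01,  2.59309094e-01, -1.71032113e+01,
        9.96553543e-03,  9.67840897e-03, -1.14189771e-05]), 'tool_pos': array([0.21144137, 0.61373592, 0.19491664]), 'ee_rot': array([-1.97859397e-04,  1.65128297e-01,  9.86271236e-01, -1.28641752e-03]), 'contact_force': array([ 0.39024777, -0.12979338,  0.14889514]), 'wrist_torque': array([-0.02976706, -0.03443814, -0.04822129]), 'grip_width': 0.08556808862428107} 0.0187
scene [[396.83127998   0.         286.88042077]
 [  0.         396.83127998 206.83730039]
 [  0.           0.           1.        ]] [ 1.32147682 -0.20483315  0.80788601] [0.69527224 0.32538304 0.25981145 0.58585015]
fence [([352.9, 258.8], 0.81)]
board4 [([237.3, 193.4], 0.95), ([378.2, 166.4], 0.95), ([344.1, 188.3], 0.71)]
board1 [([237.3, 193.4], 0
[... 685 characters left out ...]
]
mark [([345.4, 181.2], 0.71)]
pointer [([334.4, 218.8], 0.78), ([369.6, 247.6], 0.56)]
post_foot [([331.8, 221.6], 0.67)]
lever_tip [([331.5, 219.7], 0.44)]
cutter [([296.6, 223.6], 0.63)]
spice_jar [([367.9, 248.7], 0.64), ([318.2, 352.7], 0.37)]
wrist [[325.1922621    0.         275.64295711]
 [  0.         325.1922621  204.15906066]
 [  0.           0.           1.        ]] [0.1373096  0.64020526 0.37384728] [ 0.80446066 -0.12583161 -0.08944731  0.57359274]
fence []
board4 [([95.1, 246.7], 0.86), ([111.0, 411.1], 0.72), ([56.5, 306.0], 0.62)]
board1 [([95.1, 246.7], 0.86), ([111.0, 411.1], 0.72), ([56.5, 306.0], 0.62)]
mark []
pointer []
post_foot []
lever_tip []
cutter []
spice_jar []
```

View images.

View pics/scene0.png

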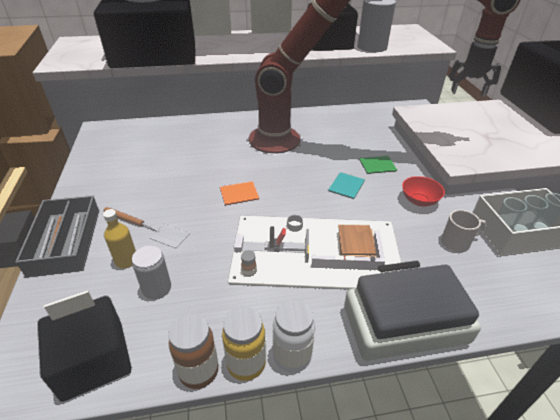

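View pics/side0.png

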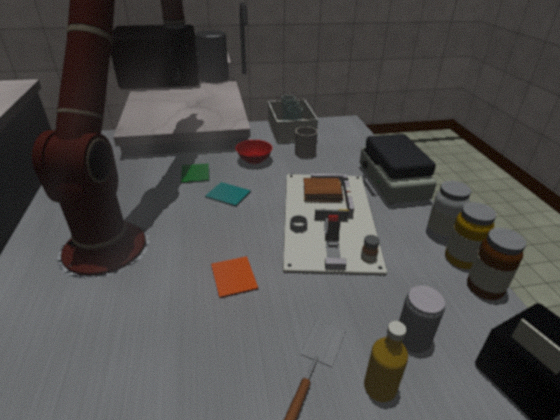

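View pics/wrist0.png

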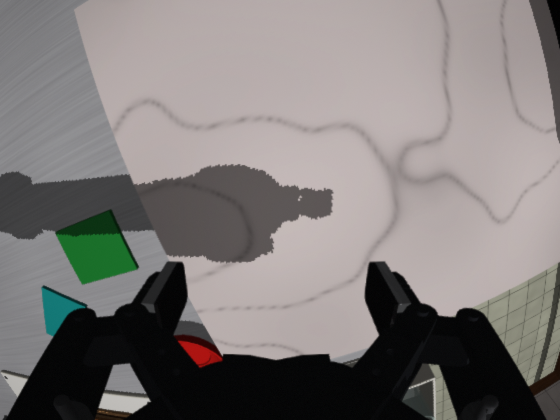

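```bash
python3 - <<'E'
from h import *
import pickle
for n,(a,b,c,d) in {'scene':(200,300,220,410),'side':(160,285,270,400)}.items():
    s=pickle.load(open(f'pics/{n}0.pkl','rb'))
    im=s['color'][a:b,c:d,::-1]; im=cv2.resize(im,None,fx=4,fy=4,interpolation=cv2.INTER_CUBIC)
    for k in range(0,b-a,20): cv2.putText(im,str(a+k),(0,4*k+8),0,.35,(255,0,255),1)
    for k in range(0,d-c,20): cv2.putText(im,str(c+k),(4*k,10),0,.35,(255,0,255),1)
    cv2.imwrite(f'pics/{n}0z.png',im)
s=pickle.load(open('pics/scene0.pkl','rb'))
for n,u,v in [('tray corner',232,282),('tray c2',401,287),('c3',393,222),('c4',244,217),('board top',357,238),('bar',281,250)]:
    print(n,world(s,u,v),world(s,u,v,z=.012))
E
```

```text
tray corner [ 0.67871159 -0.21209991  0.01122286] [ 0.67933861 -0.21209282  0.012     ]
tray c2 [0.84601818 0.14310445 0.12925559] [0.76386716 0.20322204 0.012     ]
c3 [0.52666709 0.2781551  0.00511542] [0.5334834  0.27401298 0.012     ]
c4 [ 0.44621158 -0.15887634  0.01541859] [ 0.44243581 -0.15867809  0.012     ]
board top [0.61355015 0.13168045 0.04756142] [0.58043945 0.14741965 0.012     ]
bar [ 0.59393711 -0.07291154  0.01469146] [ 0.59146843 -0.07246391  0.012     ]
```

View pics/scene0z.png

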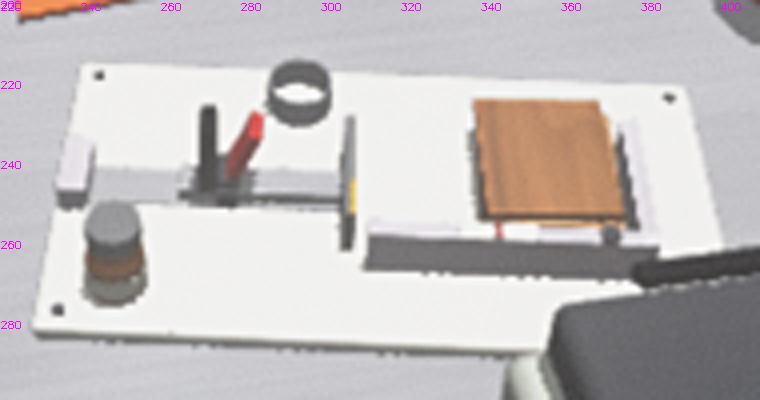

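View pics/side0z.png

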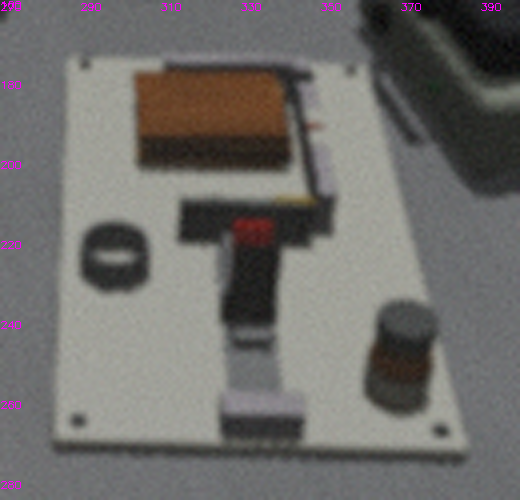

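```bash
python3 - <<'E'
from h import *
import pickle
s=pickle.load(open('pics/wrist0.pkl','rb'))
Rm=q2R(s['orientation']); print(Rm, -Rm[:,2])
st=manip.read_state(); Rt=q2R(st['ee_rot']); print(Rt)
print('cam in tool',Rt.T@(s['eye']-st['tool_pos']), Rt.T@Rm)
for c in ['scene','side']:
  s=pickle.load(open(f'pics/{c}0.pkl','rb'))
  for q in ['mug','bowl','sauce','shaker','cutter','spice_jar','spatula']:
    viewer.snapshot(c) if q=='mug' else 0
    for d in viewer.search_frame(c,q)[:1]: print(c,q,d['point'],world(s,*d['point']),d['confidence'])
E
```

```text
[[ 3.25981093e-01 -9.00354990e-01 -2.88265881e-01]
 [ 9.45376187e-01  3.10315551e-01  9.98404941e-02]
 [-4.38501487e-04 -3.05065813e-01  9.52331170e-01]] [ 0.28826588 -0.09984049 -0.95233117]
[[-9.45469451e-01  3.25710782e-01 -5.76848304e-05]
 [ 3.25710784e-01  9.45469452e-01 -2.38485795e-05]
 [ 4.67715055e-05 -4.13366747e-05 -9.99999998e-01]]
cam in tool [ 7.86956320e-02  3.96609077e-05 -1.77748842e-01] [[-2.85966671e-04  9.52316992e-01  3.05110252e-01]
 [ 9.99999880e-01  1.51155923e-04  4.65465458e-04]
 [ 3.97151443e-04  3.05110348e-01 -9.52316921e-01]]
scene mug [461.5, 227.5] [0.65995094 0.39925098 0.09018869] 0.75
scene bowl [422.9, 188.3] [0.40036346 0.4295129  0.01680529] 0.87
scene shaker [150.3, 273.8] [ 0.69582782 -0.39181099  0.09871076] 0.58
scene cutter [354.0, 260.3] [0.68760894 0.09996847 0.04581256] 0.59
scene spice_jar [246.2, 260.2] [ 0.66735313 -0.17231954  0.07316323] 0.68
scene spatula [160.9, 227.4] [ 0.44124493 -0.39971287  0.00461932] 0.96
side mug [306.5, 140.0] [0.62280071 0.3831099  0.07225569] 0.88
side bowl [252.9, 152.6] [0.43803113 0.43625341 0.01077762] 0.67
side sauce [391.0, 369.0] [ 0.5413296  -0.51254822  0.10214549] 0.74
side shaker [422.4, 316.3] [ 0.63828149 -0.42847309  0.10694016] 0.77
side cutter [299.6, 227.4] [ 0.50120383 -0.04561552  0.03148854] 0.72
side spice_jar [369.4, 251.4] [ 0.64085766 -0.18405324  0.04706885] 0.9
side spatula [316.4, 350.3] [ 0.45674007 -0.39218694  0.00135349] 0.89
```

>>> {"fn": "carry_out", "kwargs": {"series": [{"delta_pos": [20, -26, 15], "turn": [0, 0, 0.5]}, {"delta_pos": [30, -39, 12], "turn": [0, 0, 0.5]}, {"delta_pos": [30, -39, 12], "turn": [0, 0, 0.5]}, {"delta_pos": [30, -39, 12], "turn": [0, 0, 0.5]}, {"delta_pos": [30, -39, 12], "turn": [0, 0, 0.5]}, {"delta_pos": [30, -39, 12], "turn": [0, 0, 0.5]}, {"delta_pos": [30, -39, 10], "turn": [0, 0, 0.5]}, {"delta_pos": [30, -39, 5], "turn": [0, 0, 0.5]}, {"delta_pos": [30, -39, 5], "turn": [0, 0, 0.5]}, {"delta_pos": [30, -39, 5], "turn": [0, 0, 0.5]}]}}

```text
time_s: 3.3
tool_pos: [0.5006, 0.2385, 0.2959]
ee_rot: [0.0, 0.122, 0.993, 0.0]
contact_force: [-0.2, 0.0, 0.8]
grip_width: 0.0855
```

>>> {"fn": "carry_out", "kwargs": {"series": [{"delta_pos": [30, -39, 5], "turn": [0, 0, 0.5]}, {"delta_pos": [30, -39, 0], "turn": [0, 0, 0.5]}, {"delta_pos": [30, -39, 0], "turn": [0, 0, 0.5]}, {"delta_pos": [30, -39, 0], "turn": [0, 0, 0.3]}, {"delta_pos": [30, -39, 0], "turn": [0, 0, 0]}, {"delta_pos": [9, -13, 0]}, {"delta_pos": [0, 0, 0]}]}}

```text
schema error: expected keys delta_pos, turn
```

```bash
cat >> h.py <<'E'
def wproj(s,P):
    K=np.array(s['camera_matrix']); Rm=q2R(s['orientation']); e=np.array(s['eye'])
    c=(np.atleast_2d(P)-e)@Rm; x,y,z=c[:,0],-c[:,1],-c[:,2]
    rho=np.hypot(x,y); th=np.arctan2(rho,z); k=np.where(rho>1e-9,th/np.maximum(rho,1e-9),1)
    return np.c_[K[0,2]+K[0,0]*x*k,K[1,2]+K[1,1]*y*k]
def wworld(s,u,v,z=None,d=None):
    K=np.array(s['camera_matrix']); Rm=q2R(s['orientation']); e=np.array(s['eye'])
    a=np.array([(u-K[0,2])/K[0,0],(v-K[1,2])/K[1,1]]); th=np.linalg.norm(a); t=np.tan(th)*a/max(th,1e-9)
    rw=Rm@np.array([t[0],-t[1],-1.])
    if z is not None: return e+rw*(z-e[2])/rw[2]
    if d is None: d=s['range_z'][int(round(v)),int(round(u))]
    return e+rw*d
E
python3 - <<'E'
from h import *
st=manip.read_state(); print(st['tool_pos'],st['ee_rot'],st['joints'],st['time_s'],st['grip_width'])
s=snap('wrist','w1.png')
for q in ['fence','board4','mark','pointer','post_foot','lever_tip','cutter','spice_jar']:
    print(q,[(d['point'],wworld(s,*d['point']).round(3),round(d['confidence'],2)) for d in viewer.search_frame('wrist',q)][:2])
im=cv2.resize(s['color'][:,:,::-1],(800,600)); cv2.imwrite('pics/w1b.png',im)
E
```

```text
[0.50064904 0.23850515 0.29592653] [3.30477002e-04 1.21685167e-01 9.92568651e-01 2.90390819e-04] [-0.51924171  0.38125981  0.05256303  1.54520027 -0.02097864  1.21480878
  0.86366988] 3.3 0.0855056639318553
fence [([245.4, 285.3], array([0.685, 0.142, 0.026]), 0.77)]
board4 [([221.6, 247.1], array([0.603, 0.131, 0.045]), 0.94), ([28.9, 120.6], array([ 0.316, -0.159,  0.009]), 0.82)]
mark [([247.0, 285.5], array([0.685, 0.145, 0.028]), 0.87), ([2.7, 231.7], array([ 0.491, -0.348,  0.004]), 0.48)]
pointer [([117.9, 252.9], array([ 0.584, -0.056,  0.023]), 0.8), ([3.4, 231.2], array([ 0.49 , -0.345,  0.004]), 0.59)]
post_foot [([115.3, 252.9], array([ 0.583, -0.06 ,  0.024]), 0.59)]
lever_tip [([104.1, 257.0], array([ 0.578, -0.07 ,  0.045]), 0.51)]
cutter [([123.0, 201.2], array([ 0.504, -0.015,  0.011]), 0.63), ([245.3, 286.9], array([0.685, 0.143, 0.032]), 0.19)]
spice_jar [([83.0, 299.7], array([ 0.645, -0.151,  0.056]), 0.79)]
```

View pics/w1b.png

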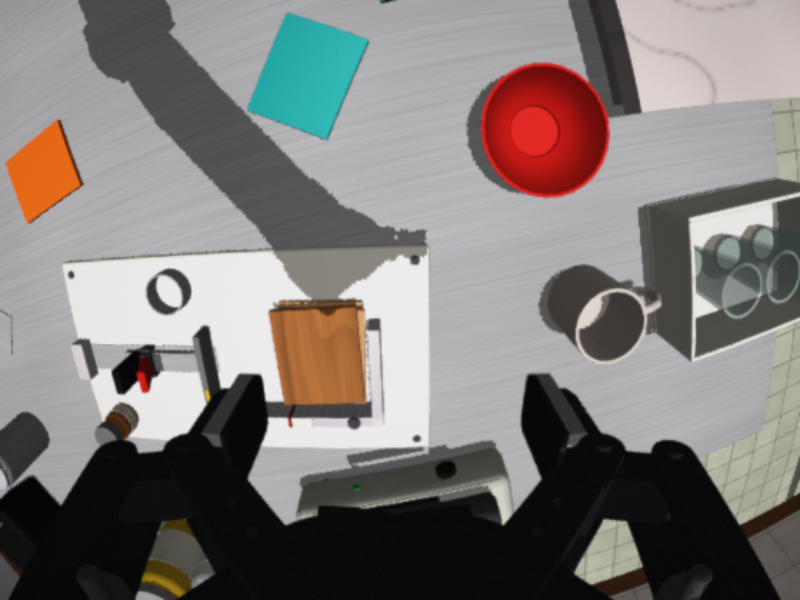

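>>> {"fn": "carry_out", "kwargs": {"series": [{"delta_pos": [20, -30, 0], "turn": [0, 0, 0.5]}, {"delta_pos": [25, -39, 0], "turn": [0, 0, 0.5]}, {"delta_pos": [25, -39, 0], "turn": [0, 0, 0.5]}, {"delta_pos": [25, -39, 0], "turn": [0, 0, 0.3]}, {"delta_pos": [15, -20, 0], "turn": [0, 0, 0]}, {"delta_pos": [0, 0, 0], "turn": [0, 0, 0]}]}}

```text
time_s: 4.35
tool_pos: [0.6112, 0.0684, 0.2946]
ee_rot: [0.0, 0.11, 0.994, -0.002]
contact_force: [-0.8, -0.3, -0.4]
grip_width: 0.0855
```

```bash
python3 - <<'E'
from h import *
st=manip.read_state(); print(st['tool_pos'],st['ee_rot'],st['joints'],st['time_s'],st['grip_width'])
s=snap('wrist','w2.png')
for q in ['fence','board4','mark','pointer','post_foot','lever_tip','cutter','spice_jar']:
    print(q,[(d['point'],wworld(s,*d['point']).round(3),round(d['confidence'],2)) for d in viewer.search_frame('wrist',q)][:2])
im=cv2.resize(s['color'][150:375,80:380,::-1],None,fx=2.6,fy=2.6,interpolation=cv2.INTER_CUBIC)
for k in range(0,225,25): cv2.putText(im,str(150+k),(0,int(2.6*k)+4),0,.35,(255,0,255),1)
for k in range(0,300,25): cv2.putText(im,str(80+k),(int(2.6*k),10),0,.35,(255,0,255),1)
cv2.imwrite('pics/w2b.png',im)
E
```

```text
[0.61118874 0.06844767 0.29457297] [ 3.15508699e-04  1.09655270e-01  9.93967995e-01 -1.80205798e-03] [-0.20605921  0.48850918  0.09605678  1.373749   -0.04316566  1.28171288
  1.24218463] 4.35 0.08551310610711126
fence [([333.1, 200.6], array([0.683, 0.135, 0.037]), 0.71), ([504.3, 134.4], array([0.643, 0.458, 0.007]), 0.61)]
board4 [([91.3, 19.9], array([ 0.321, -0.164,  0.008]), 0.86), ([319.0, 150.8], array([0.608, 0.127, 0.043]), 0.62)]
mark [([332.2, 200.9], array([0.683, 0.133, 0.039]), 0.64)]
pointer [([191.1, 161.2], array([ 0.586, -0.051,  0.023]), 0.7)]
post_foot [([187.8, 161.2], array([ 0.584, -0.056,  0.023]), 0.9), ([182.3, 103.4], array([ 0.503, -0.041,  0.028]), 0.22)]
lever_tip [([168.0, 164.8], array([ 0.577, -0.067,  0.075]), 0.7)]
cutter [([182.8, 106.4], array([ 0.507, -0.041,  0.027]), 0.8)]
spice_jar [([129.0, 224.3], array([ 0.644, -0.154,  0.072]), 0.8), ([169.0, 165.5], array([ 0.578, -0.066,  0.074]), 0.64)]
```

View pics/w2b.png

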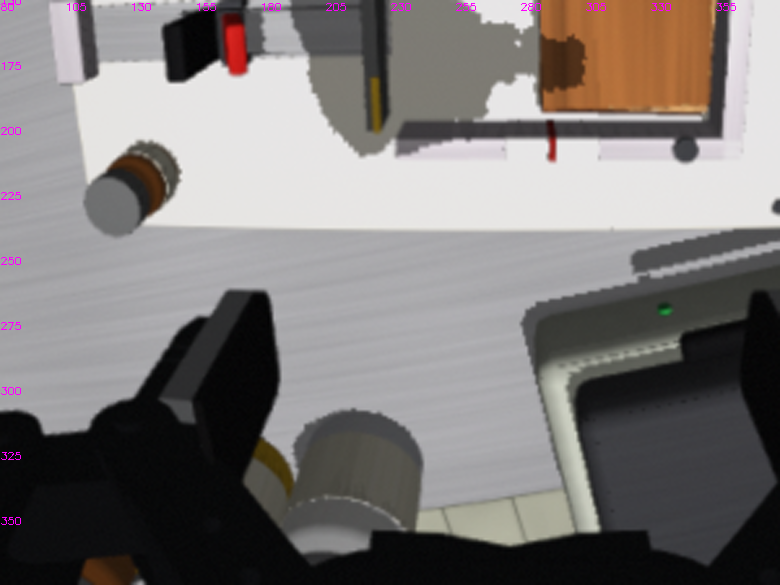

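View pics/w2.png

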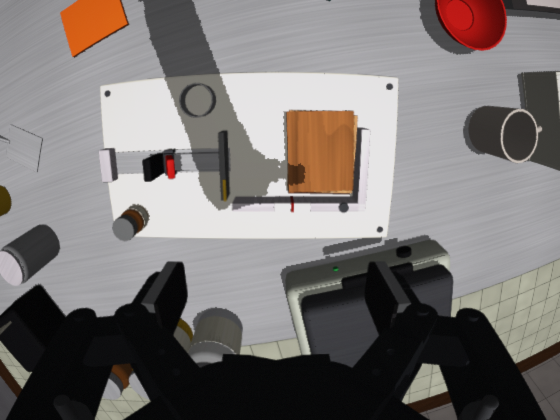

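```bash
cat >> h.py <<'E'
def ortho(s,z,x0,x1,y0,y1,res=0.001,yaw=0,org=(0,0),fn=wproj):
    # rows: +x up ; cols: +y left->  (col grows with -y)
    xs=np.arange(x1,x0,-res); ys=np.arange(y1,y0,-res)
    X,Y=np.meshgrid(xs,ys,indexing='ij')
    c,sn=np.cos(yaw),np.sin(yaw)
    P=np.stack([org[0]+c*X-sn*Y,org[1]+sn*X+c*Y,np.full_like(X,z)],-1).reshape(-1,3)
    p=fn(s,P).reshape(X.shape+(2,)).astype(np.float32)
    return cv2.remap(s['color'],p[...,0],p[...,1],cv2.INTER_CUBIC)[:,:,::-1].copy()
E
python3 - <<'E'
from h import *
import pickle
s=pickle.load(open('pics/w2.pkl','rb'))
H,W=s['range_z'].shape
K=np.array(s['camera_matrix']); V,U=np.mgrid[0:H,0:W]
a=np.stack([(U-K[0,2])/K[0,0],(V-K[1,2])/K[1,1]],-1); th=np.linalg.norm(a,axis=-1); k=np.tan(th)/np.maximum(th,1e-9)
ray=np.stack([a[...,0]*k,-a[...,1]*k,-np.ones_like(th)],-1)*s['range_z'][...,None]
P=ray@q2R(s['orientation']).T+s['eye']
np.save('pics/P2.npy',P)
C=s['color'].astype(int)
def reg(u0,u1,v0,v1): return P[v0:v1,u0:u1].reshape(-1,3)
t=reg(130,380,205,235); t=P[205:235,150:380].reshape(-1,3); print('tray z',np.median(t[:,2]))
print('board top z',np.median(reg(295,345,120,180)[:,2]))
print('wall top',np.median(reg(300,338,205,209)[:,2]), 'side wall top',np.median(reg(360,366,140,190)[:,2]))
# tray edges
org=np.array([.68,.16])
yaw=-0.21
z=.048
im=ortho(s,.048,-.25,.05,-.33,.07,yaw=yaw,org=org)
im=cv2.resize(im,None,fx=2,fy=2)
for k in range(0,400,50): cv2.line(im,(2*k,0),(2*k,6),(255,0,255),1); cv2.putText(im,str(70-k),(2*k,16),0,.35,(255,0,255))
for k in range(0,300,50): cv2.putText(im,str(50-k),(0,2*k+4),0,.35,(255,0,255))
cv2.imwrite('pics/o2.png',im)
E
```

```text
tray z 0.012095703157073173
board top z 0.043866200675593686
wall top 0.048378112669338086 side wall top 0.047679899138123094
```

View pics/o2.png

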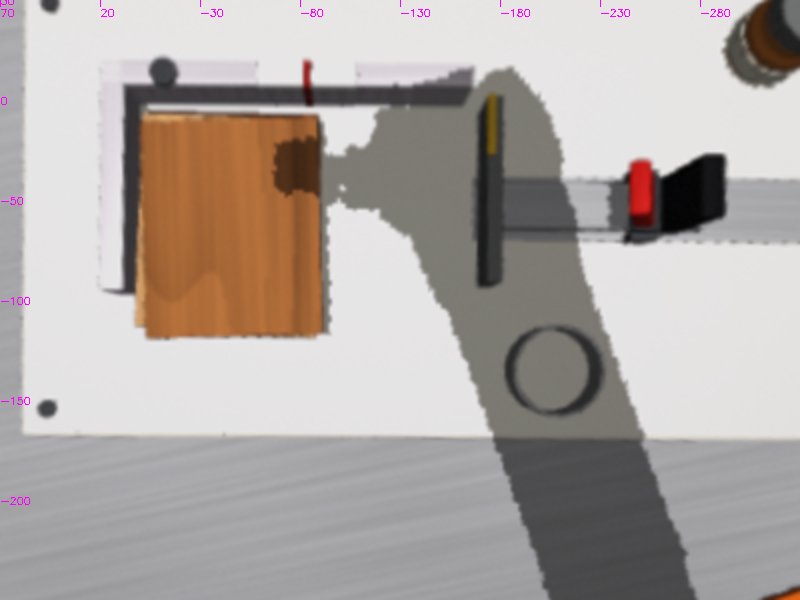

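```bash
python3 - <<'E'
from h import *
import pickle
s=pickle.load(open('pics/w2.pkl','rb'))
org=np.array([.68,.16]); yaw=-.21
for it in range(2):
    im=cv2.cvtColor(ortho(s,.048,-.25,.05,-.33,.07,yaw=yaw,org=org),cv2.COLOR_BGR2GRAY).astype(float)
    g=np.diff(cv2.GaussianBlur(im,(0,0),1),axis=0)
    # back inner edge: bright above -> dark below : most negative, rows ~ x +12..+1
    pts=[]
    for c in list(range(68,116))+list(range(180,200)):
        y=.07-c*.001
        r0,r1=int((.05-.02)/.001),int((.05+.004)/.001)
        r=r0+np.argmin(g[r0:r1,c]); pts.append((y,.05-(r+.5)*.001, -g[r,c]))
    pts=np.array(pts); p=np.polyfit(pts[:,0],pts[:,1],1); res=pts[:,1]-np.polyval(p,pts[:,0]); m=abs(res)<.0015; p=np.polyfit(pts[m,0],pts[m,1],1)
    gh=np.diff(cv2.GaussianBlur(im,(0,0),1),axis=1); q=[]
    for r in range(50,140):
        c=52+np.argmin(gh[r,52:75]); q.append((.05-r*.001,.07-(c+.5)*.001))
    q=np.array(q); pq=np.polyfit(q[:,0],q[:,1],1); res=q[:,1]-np.polyval(pq,q[:,0]); m2=abs(res)<.0015; pq=np.polyfit(q[m2,0],q[m2,1],1)
    print(yaw,'back',p,m.mean(),'side',pq,m2.mean())
    # corner
    xc=p[1];yc=pq[1]
    for _ in range(5): xc=np.polyval(p,yc); yc=np.polyval(pq,xc)
    print('corner local',xc,yc)
    c,sn=np.cos(yaw),np.sin(yaw); print('corner world',org+[c*xc-sn*yc,sn*xc+c*yc])
    yaw+= -p[0]
E
```

```text
-0.21 back [6.81137201e-17 7.50000000e-03] 0.2647058823529412 side [-0.00582788  0.00846288] 1.0
corner local 0.007500000000000009 0.008419172462992695
corner world [0.68909029 0.16667076]
-0.21000000000000005 back [6.81137201e-17 7.50000000e-03] 0.2647058823529412 side [-0.00582788  0.00846288] 1.0
corner local 0.007500000000000009 0.008419172462992695
corner world [0.68909029 0.16667076]
```

```bash
cat >> h.py <<'E'
FO=np.array([.6888,.1667]); FY=-.213
def f2w(x,y,z=0): # fence frame mm-> world m
    c,sn=np.cos(FY),np.sin(FY); x,y,z=x/1e3,y/1e3,z/1e3
    return np.array([FO[0]+c*x-sn*y,FO[1]+sn*x+c*y,.012+z])
def w2f(P):
    c,sn=np.cos(FY),np.sin(FY); d=np.array(P[:2])-FO
    return np.array([c*d[0]+sn*d[1],-sn*d[0]+c*d[1],P[2]-.012])*1e3
E
cat > ov.py <<'E'
from h import *
import pickle,sys
def ov(src,fn,ctr,f,out):
    s=pickle.load(open('pics/%s.pkl'%src,'rb')); im=s['color'][:,:,::-1].copy()
    x0,y0,w,h=ctr
    im=cv2.resize(im[y0:y0+h,x0:x0+w],None,fx=f,fy=f,interpolation=cv2.INTER_CUBIC)
    def L(pts,col):
        p=fn(s,np.array([f2w(*q) for q in pts])); p=((p-[x0,y0]+.5)*f).round().astype(int); cv2.polylines(im,[p.reshape(-1,1,2)],False,col,1)
    L([(0,-175,36),(0,0,36),(-103,0,36)],(0,255,0))
    L([(12,-175,36),(12,12,36),(-103,12,36)],(0,255,0))
    L([(0,-91.5,36),(12,-91.5,36)],(255,0,0))
    L([(-175-38,-430+60,0),(-175-38,60,0)],(255,255,0))
    cv2.imwrite('pics/'+out,im)
ov('w2',wproj,(90,60,320,190),2.4,'ovw.png')
ov('scene0',proj,(220,200,190,100),4,'ovs.png')
ov('side0',proj,(270,160,130,125),4,'ovd.png')
E
python3 ov.py
python3 - <<'E'
import cv2,numpy as np
b=cv2.imread('pics/ovs.png');c=cv2.imread('pics/ovd.png');
cv2.imwrite('pics/ovsd.png',np.hstack([b[:,290:][:400],c[:400]])[:600,:800])
E
```

```text
(no output)
```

View pics/ovw.png

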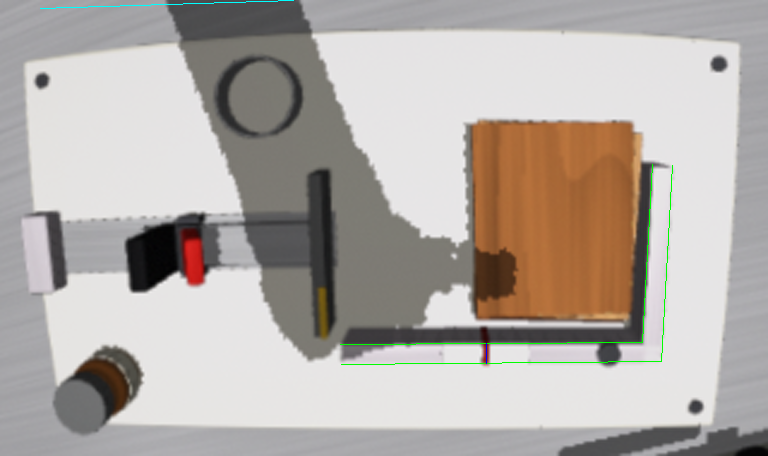

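View pics/ovsd.png

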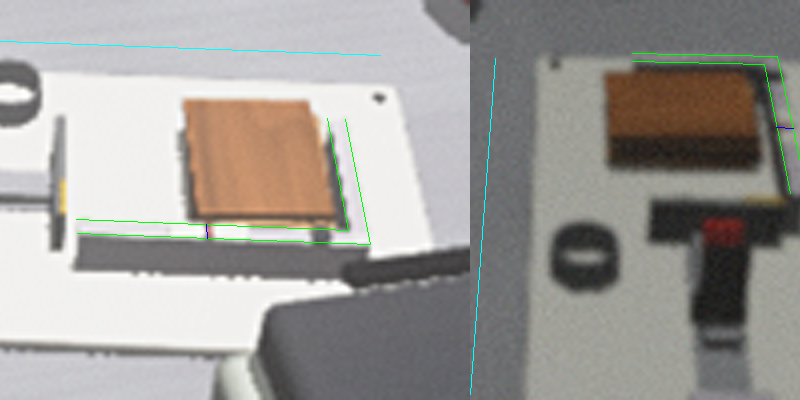

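```bash
python3 - <<'E'
from h import *
st=manip.read_state(); p=st['tool_pos']
print(w2f(p)); t=f2w(-152,-48,60); print(t,(t-p)*1e3)
print('ex',f2w(1,0)-f2w(0,0),'ey',f2w(0,1)-f2w(0,0))
for n,u in [('cutter',[.505,-.041,0]),('jar',[.644,-.154,0])]: print(n,w2f(u))
E
```

```text
[ -58.19296766 -107.04719369  283.50498168]
[0.53008816 0.15191649 0.072     ] [ -79.20493349   77.54294881 -223.50498168]
ex [ 0.0009774  -0.00021139  0.        ] ey [0.00021139 0.0009774  0.        ]
cutter [-135.73999207 -241.86025832  -12.        ]
jar [  24.00618033 -322.92295258  -12.        ]
```

>>> {"fn": "carry_out", "kwargs": {"fingers": 0.6, "series": [{"delta_pos": [-20, 20, -10], "turn": [0, 0, 0.4]}, {"delta_pos": [-30, 30, -30], "turn": [0, 0, 0]}, {"delta_pos": [-29, 28, -30], "turn": [0, 0, 0]}, {"delta_pos": [0, 0, -40], "turn": [0, 0, 0]}, {"delta_pos": [0, 0, -40], "turn": [0, 0, 0]}, {"delta_pos": [0, 0, -40], "turn": [0, 0, 0]}, {"delta_pos": [0, 0, -30], "turn": [0, 0, 0]}, {"delta_pos": [0, 0, -10], "turn": [0, 0, 0]}, {"delta_pos": [0, 0, 0], "turn": [0, 0, 0]}, {"delta_pos": [0, 0, 0], "turn": [0, 0, 0]}]}}

```text
time_s: 5.8
tool_pos: [0.5333, 0.1504, 0.068]
ee_rot: [0.001, 0.103, 0.995, 0.001]
contact_force: [0.5, 0.9, 0.8]
grip_width: 0.0512
```

```bash
python3 - <<'E'
from h import *
st=manip.read_state(); p=st['tool_pos']
print(w2f(p),st['contact_force'],st['grip_width'],st['time_s'],q2R(st['ee_rot'])[:,2],np.degrees(np.arctan2(*q2R(st['ee_rot'])[[1,0],1])))
s=snap('wrist','w3.png')
cv2.imwrite('pics/w3b.png',cv2.resize(s['color'][:,:,::-1],(800,600)))
s=snap('side','d3.png')
cv2.imwrite('pics/d3b.png',cv2.resize(s['color'][130:290,190:400,::-1],None,fx=3.5,fy=3.5,interpolation=cv2.INTER_CUBIC))
E
```

```text
[-148.57293422  -48.8413979    55.9718567 ] [0.54902755 0.91492342 0.75256041] 0.051228539752512285 5.8 [ 2.75878977e-03  7.99834066e-04 -9.99995875e-01] 78.20175502854629
```

View pics/w3b.png

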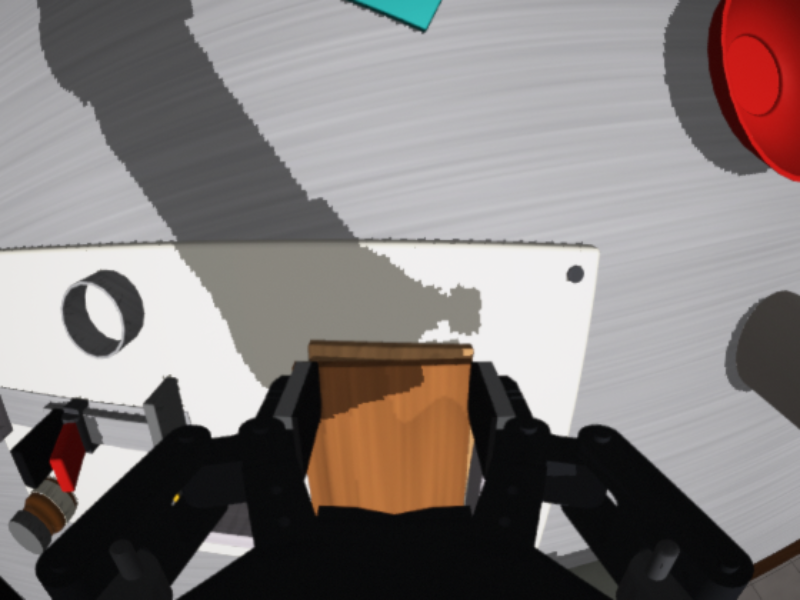

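View pics/d3b.png

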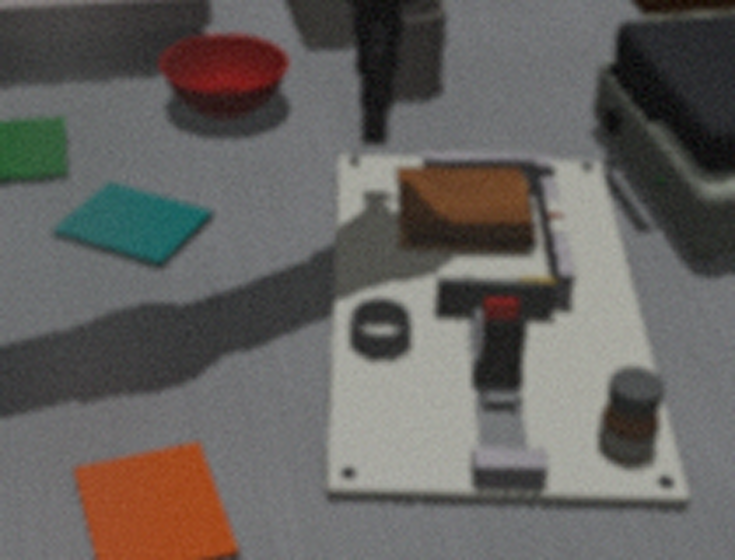

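```bash
python3 - <<'E'
from h import *
import pickle
s=pickle.load(open('pics/w3.pkl','rb'))
for u in (225,250,275,300,320):
    print(u,[ (v,*w2f(wworld(s,u,v)).round(1)) for v in range(232,262,3)])
# finger tip depth
for u,v in [(208,256),(213,256),(332,256),(340,256)]: print(u,v,w2f(wworld(s,u,v)))
E
```

```text
225 [(232, np.float64(-129.5), np.float64(-88.2), np.float64(1.0)), (235, np.float64(-126.6), np.float64(-88.4), np.float64(0.3)), (238, np.float64(-124.8), np.float64(-88.3), np.float64(2.0)), (241, np.float64(-124.4), np.float64(-87.6), np.float64(6.7)), (244, np.float64(-122.4), np.float64(-87.6), np.float64(7.9)), (247, np.float64(-119.4), np.float64(-87.8), np.float64(7.1)), (250, np.float64(-122.6), np.float64(-86.0), np.float64(18.9)), (253, np.float64(-123.8), np.float64(-84.9), np.float64(26.3)), (256, np.float64(-123.7), np.float64(-84.2), np.float64(30.8)), (259, np.float64(-121.9), np.float64(-84.1), np.float64(32.0))]
250 [(232, np.float64(-129.4), np.float64(-68.6), np.float64(0.2)), (235, np.float64(-126.8), np.float64(-68.7), np.float64(-0.1)), (238, np.float64(-124.9), np.float64(-68.6), np.float64(1.5)), (241, np.float64(-124.8), np.float64(-68.2), np.float64(6.9)), (244, np.float64(-122.4), np.float64(-68.3), np.float64(7.2)), (247, np.float64(-120.2), np.float64(-68.3), np.float64(8.0)), (250, np.float64(-122.4), np.float64(-67.5), np.float64(17.7)), (253, np.floa
[... 1606 characters left out ...]
64(-124.5), np.float64(-13.6), np.float64(0.1)), (241, np.float64(-123.0), np.float64(-13.8), np.float64(2.6)), (244, np.float64(-122.9), np.float64(-14.5), np.float64(7.9)), (247, np.float64(-120.4), np.float64(-14.4), np.float64(8.1)), (250, np.float64(-117.9), np.float64(-14.3), np.float64(8.3)), (253, np.float64(-125.5), np.float64(-17.3), np.float64(28.7)), (256, np.float64(-124.5), np.float64(-17.6), np.float64(31.3)), (259, np.float64(-122.5), np.float64(-17.6), np.float64(32.1))]
208 256 [-160.09330673  -79.96432482  102.14587278]
213 256 [-160.39059888  -77.51385168  102.5869502 ]
332 256 [-160.11688013  -23.03604813  101.26737429]
340 256 [-160.00804653  -19.23734853  101.17077998]
```

>>> {"fn": "carry_out", "kwargs": {"series": [{"delta_pos": [-2, 0, -20], "turn": [0, 0, -0.4]}, {"delta_pos": [0, 0, -20], "turn": [0, 0, 0]}, {"delta_pos": [0, 0, -6], "turn": [0, 0, 0]}, {"delta_pos": [0, 0, 0], "turn": [0, 0, 0]}, {"delta_pos": [0, 0, 0], "turn": [0, 0, 0]}]}}

```text
time_s: 6.4
tool_pos: [0.531, 0.1502, 0.0217]
ee_rot: [0.001, 0.106, 0.994, 0.0]
contact_force: [0.7, 0.5, 0.6]
grip_width: 0.0511
```

>>> {"fn": "carry_out", "kwargs": {"series": [{"delta_pos": [0, 0, -3], "turn": [0, 0, 0]}, {"delta_pos": [0, 0, 0], "turn": [0, 0, 0]}, {"delta_pos": [0, 0, 0], "turn": [0, 0, 0]}]}}

```text
time_s: 6.7
tool_pos: [0.5302, 0.15, 0.0179]
ee_rot: [0.0, 0.106, 0.994, 0.0]
contact_force: [-0.3, -0.1, -0.7]
grip_width: 0.0513
```

>>> {"fn": "carry_out", "kwargs": {"series": [{"delta_pos": [0, 0, -2], "turn": [0, 0, 0]}, {"delta_pos": [0, 0, -1], "turn": [0, 0, 0]}, {"delta_pos": [0, 0, 0], "turn": [0, 0, 0]}]}}

```text
time_s: 7.0
tool_pos: [0.5298, 0.1499, 0.0144]
ee_rot: [-0.0, 0.106, 0.994, -0.0]
contact_force: [-0.4, -0.0, -0.3]
grip_width: 0.0517
```

>>> {"fn": "carry_out", "kwargs": {"series": [{"delta_pos": [0, 0, -2], "turn": [0, 0, 0]}, {"delta_pos": [0, 0, 0], "turn": [0, 0, 0]}]}}

```text
time_s: 7.2
tool_pos: [0.5297, 0.1498, 0.0123]
ee_rot: [-0.0, 0.106, 0.994, -0.0]
contact_force: [0.4, 0.5, 0.3]
grip_width: 0.0515
```

>>> {"fn": "carry_out", "kwargs": {"series": [{"delta_pos": [0, 0, -2], "turn": [0, 0, 0]}, {"delta_pos": [0, 0, 0], "turn": [0, 0, 0]}]}}

```text
time_s: 7.4
tool_pos: [0.5297, 0.1499, 0.0103]
ee_rot: [-0.0, 0.106, 0.994, -0.0]
contact_force: [-0.3, -0.2, -0.1]
grip_width: 0.0514
```

>>> {"fn": "carry_out", "kwargs": {"series": [{"delta_pos": [0, 0, -1], "turn": [0, 0, 0]}, {"delta_pos": [0, 0, 0], "turn": [0, 0, 0]}]}}

```text
time_s: 7.6
tool_pos: [0.5299, 0.1499, 0.0095]
ee_rot: [-0.0, 0.106, 0.994, -0.0]
contact_force: [-0.3, -0.3, -0.2]
grip_width: 0.0512
```

>>> {"fn": "carry_out", "kwargs": {"series": [{"delta_pos": [0, 0, -1], "turn": [0, 0, 0]}, {"delta_pos": [0, 0, 0], "turn": [0, 0, 0]}]}}

```text
time_s: 7.8
tool_pos: [0.5299, 0.1499, 0.0085]
ee_rot: [-0.0, 0.106, 0.994, -0.0]
contact_force: [-0.6, -0.2, -0.4]
grip_width: 0.0515
```

>>> {"fn": "carry_out", "kwargs": {"series": [{"delta_pos": [0, 0, -1], "turn": [0, 0, 0]}, {"delta_pos": [0, 0, 0], "turn": [0, 0, 0]}]}}

```text
time_s: 8.0
tool_pos: [0.5299, 0.1499, 0.0075]
ee_rot: [-0.0, 0.106, 0.994, -0.0]
contact_force: [-0.3, -0.7, 0.3]
grip_width: 0.0514
```

>>> {"fn": "carry_out", "kwargs": {"series": [{"delta_pos": [0, 0, -1], "turn": [0, 0, 0]}, {"delta_pos": [0, 0, 0], "turn": [0, 0, 0]}]}}

```text
time_s: 8.2
tool_pos: [0.5298, 0.1499, 0.0064]
ee_rot: [-0.0, 0.106, 0.994, -0.0]
contact_force: [0.0, 0.1, 0.0]
grip_width: 0.0514
```

>>> {"fn": "carry_out", "kwargs": {"series": [{"delta_pos": [0, 0, -1], "turn": [0, 0, 0]}, {"delta_pos": [0, 0, 0], "turn": [0, 0, 0]}]}}

```text
time_s: 8.4
tool_pos: [0.5298, 0.1499, 0.0054]
ee_rot: [-0.0, 0.106, 0.994, -0.0]
contact_force: [-1.2, -0.4, -0.3]
grip_width: 0.0512
```

```bash
python3 - <<'E'
from h import *
st=manip.read_state(); print(st['tool_pos'],st['contact_force'],w2f(st['tool_pos']))
s=snap('scene','s4.png'); a=s['color'][190:280,310:420,::-1]
s=snap('side','d4.png'); b=s['color'][150:240,270:380,::-1]
cv2.imwrite('pics/sd4.png',cv2.resize(np.hstack([a,b]),None,fx=3.6,fy=3.6,interpolation=cv2.INTER_CUBIC))
E
```

```text
[0.52983088 0.14989107 0.00544473] [-1.21312099 -0.42595172 -0.31539721] [-151.82331132  -50.03403451   -6.55527324]
```

View pics/sd4.png

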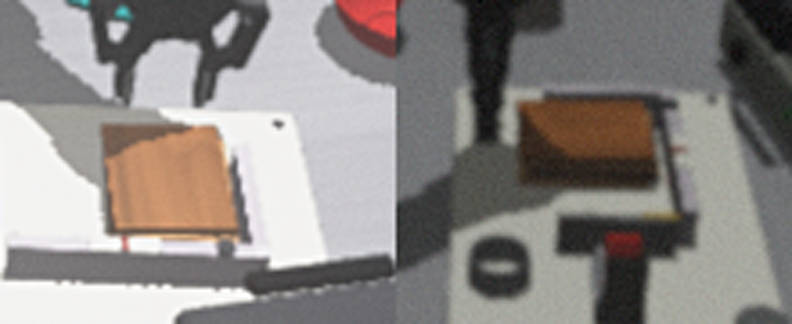

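>>> {"fn": "carry_out", "kwargs": {"series": [{"delta_pos": [0, 0, -1], "turn": [0, 0, 0]}, {"delta_pos": [0, 0, 0], "turn": [0, 0, 0]}]}}

```text
time_s: 8.7
tool_pos: [0.5299, 0.1499, 0.0045]
ee_rot: [-0.0, 0.106, 0.994, -0.0]
contact_force: [0.1, 0.3, 0.1]
grip_width: 0.051
```

>>> {"fn": "carry_out", "kwargs": {"series": [{"delta_pos": [0, 0, -1], "turn": [0, 0, 0]}, {"delta_pos": [0, 0, 0], "turn": [0, 0, 0]}]}}

```text
time_s: 8.9
tool_pos: [0.5299, 0.1499, 0.0034]
ee_rot: [-0.0, 0.106, 0.994, -0.0]
contact_force: [0.4, -0.3, -0.1]
grip_width: 0.0515
```

>>> {"fn": "carry_out", "kwargs": {"series": [{"delta_pos": [0, 0, -1], "turn": [0, 0, 0]}, {"delta_pos": [0, 0, 0], "turn": [0, 0, 0]}]}}

```text
time_s: 9.1
tool_pos: [0.5299, 0.1499, 0.0025]
ee_rot: [-0.0, 0.106, 0.994, -0.0]
contact_force: [0.5, -0.3, 0.6]
grip_width: 0.051
```

>>> {"fn": "carry_out", "kwargs": {"series": [{"delta_pos": [0, 0, -1], "turn": [0, 0, 0]}, {"delta_pos": [0, 0, 0], "turn": [0, 0, 0]}]}}

```text
time_s: 9.3
tool_pos: [0.5298, 0.1499, 0.0014]
ee_rot: [-0.0, 0.106, 0.994, -0.0]
contact_force: [0.3, -0.8, -0.1]
grip_width: 0.0516
```

>>> {"fn": "carry_out", "kwargs": {"series": [{"delta_pos": [0, 0, -1], "turn": [0, 0, 0]}, {"delta_pos": [0, 0, 0], "turn": [0, 0, 0]}]}}

```text
time_s: 9.5
tool_pos: [0.5299, 0.1499, 0.0005]
ee_rot: [-0.0, 0.106, 0.994, -0.0]
contact_force: [-0.7, 0.7, 0.6]
grip_width: 0.0516
```

```bash
python3 - <<'E'
from h import *
st=manip.read_state(); print(st['tool_pos'],st['contact_force'],st['effort'])
s=snap('wrist','w4.png')
cv2.imwrite('pics/w4b.png',cv2.resize(s['color'][200:420,100:440,::-1],None,fx=2.3,fy=2.3,interpolation=cv2.INTER_CUBIC))
for v in range(225,275,4):
    print(v,[tuple(w2f(wworld(s,u,v)).round(0)) for u in (205,210,215,340)])
E
```

```text
[5.29858511e-01 1.49875960e-01 4.57818990e-04] [-0.67764108  0.74634554  0.59038542] [ 3.85592823e-03 -4.38364398e+01  9.73603986e-01 -9.45613772e+00
  5.75322352e-03 -1.08041440e-02  2.45450638e-04]
225 [(np.float64(-165.0), np.float64(-89.0), np.float64(-0.0)), (np.float64(-165.0), np.float64(-86.0), np.float64(1.0)), (np.float64(-165.0), np.float64(-84.0), np.float64(-1.0)), (np.float64(-165.0), np.float64(-14.0), np.float64(-0.0))]
229 [(np.float64(-163.0), np.float64(-90.0), np.float64(-0.0)), (np.float64(-163.0), np.float64(-87.0), np.float64(0.0)), (np.float64(-163.0), np.float64(-84.0), np.float64(-0.0)), (np.float64(-163.0), np.float64(-14.0), np.float64(0.0))]
233 [(np.float64(-161.0), np.float64(-90.0), np.float64(1.0)), (np.float64(-161.0), np.float64(-87.0), np.float64(1.0)), (np.float64(-160.0), np.float64(-84.0), np.float64(0.0)), (np.float64(-160.0), np.float64(-14.0), np.float64(0.0))]
237 [(np.float64(-158.0), np.float64(-90.0), np.float64(-0.0)), (np.float64(-157.0), np.float64(-87.0), np.float64(-1.0)), (np.float64(-158.0), np.float64(-84.0), np.float64(-0.0)), (n
[... 1514 characters left out ...]
0), np.float64(-81.0), np.float64(43.0)), (np.float64(-163.0), np.float64(-79.0), np.float64(43.0)), (np.float64(-163.0), np.float64(-76.0), np.float64(42.0)), (np.float64(-164.0), np.float64(-22.0), np.float64(44.0))]
269 [(np.float64(-164.0), np.float64(-80.0), np.float64(47.0)), (np.float64(-163.0), np.float64(-78.0), np.float64(47.0)), (np.float64(-164.0), np.float64(-76.0), np.float64(47.0)), (np.float64(-163.0), np.float64(-23.0), np.float64(46.0))]
273 [(np.float64(-163.0), np.float64(-79.0), np.float64(50.0)), (np.float64(-163.0), np.float64(-77.0), np.float64(49.0)), (np.float64(-163.0), np.float64(-75.0), np.float64(49.0)), (np.float64(-163.0), np.float64(-23.0), np.float64(50.0))]
```

View pics/w4b.png

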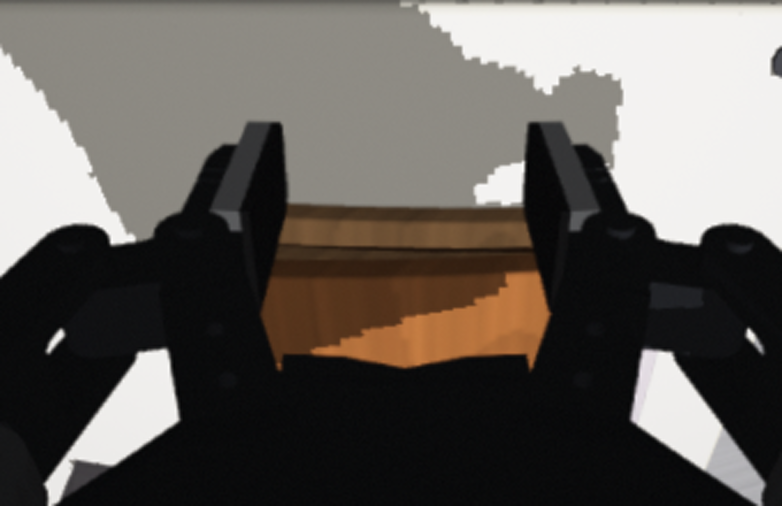

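```bash
python3 - <<'E'
from h import *
import pickle
s=pickle.load(open('pics/s4.pkl','rb')); d=pickle.load(open('pics/d4.pkl','rb'))
for z in (0,5,10,20,30): print(z,(proj(s,f2w(-141,-78,z))[0]-[310,190])*3.6,(proj(s,f2w(-141,-18,z))[0]-[310,190])*3.6,(proj(d,f2w(-152,-85,z))[0]-[270,150])*3.6+[396,0])
print(s['range_z'][210:222,344],d['range_z'][184:194,295])
for v in range(208,222): print(v,w2f(world(s,344,v)).round(0),w2f(world(s,367,v)).round(0))
for v in range(182,194): print(v,w2f(world(d,295,v)).round(0))
E
```

```text
0 [119.32874658 136.52993542] [193.8297507  139.32931506] [483.12903722 176.17890452]
5 [120.02863903 132.04095677] [194.74198656 134.84541992] [483.3141782  171.23281694]
10 [120.73252152 127.52638677] [195.65942636 130.33594598] [483.50024077 166.26210868]
20 [122.15239387 118.41959234] [197.51009689 121.23938116] [483.87515837 156.24609111]
30 [123.58864211 109.20776599] [199.38212576 112.03783416] [484.25384604 146.12935521]
[1.1163477 1.1183081 1.1147325 1.1167246 1.1189905 1.1201907 1.1242397
 1.1240028 1.1291012 1.1971822 1.17365   1.1776297] [1.1338397 1.1357672 1.1407857 1.1417427 1.1377352 1.1429203 1.1541655
 1.202622  1.2010877 1.1990712]
208 [-137.  -85.   80.] [-139.  -21.   81.]
209 [-140.  -84.   74.] [-140.  -21.   77.]
210 [-148.  -82.   63.] [-143.  -19.   71.]
211 [-147.  -82.   60.] [-139.  -20.   70.]
212 [-143.  -82.   60.] [-143.  -18.   63.]
213 [-143.  -82.   56.] [-141.  -18.   61.]
214 [-142.  -81.   53.] [-146.  -16.   53.]
215 [-141.  -81.   50.] [-144.  -16.   51.]
216 [-143.  -81.   45.] [-146.  -15.   45.]
217 [-141.  -80.   43.] [-146.  -15.   42.]
218 [-143.  -80.   38.] [-198.   -1.   -9.]
219 [-191.  -71.  -11.] [-194.   -1.  -10.]
220 [-172.  -74.    3.] [-191.   -1.  -11.]
221 [-173.  -73.   -2.] [-174.   -5.    1.]
182 [-151.  -83.   59.]
183 [-151.  -88.   58.]
184 [-151.  -89.   56.]
185 [-151.  -89.   52.]
186 [-151.  -86.   47.]
187 [-151.  -87.   44.]
188 [-151.  -92.   44.]
189 [-151.  -90.   39.]
190 [-151.  -82.   30.]
191 [-150.  -43.    1.]
192 [-149.  -46.   -0.]
193 [-149.  -50.   -2.]
```

```bash
python3 - <<'E'
from h import *
import pickle
s=pickle.load(open('pics/w4.pkl','rb'))
for u in (180,150,210,276,330):
    print(u,[(v,*w2f(wworld(s,u,v)).round(0).astype(int)) for v in range(290,420,12)])
s=pickle.load(open('pics/w2.pkl','rb')); st=None
print('open tip, TCP z above tray 283:')
for u in (175,180,370,380): print(u,[(v,*w2f(wworld(s,u,v)).round(0).astype(int)) for v in range(256,300,5)])
E
```

```text
180 [(290, np.int64(-160), np.int64(-88), np.int64(59)), (302, np.int64(-165), np.int64(-84), np.int64(74)), (314, np.int64(-164), np.int64(-82), np.int64(80)), (326, np.int64(-169), np.int64(-78), np.int64(93)), (338, np.int64(-169), np.int64(-77), np.int64(98)), (350, np.int64(-169), np.int64(-76), np.int64(103)), (362, np.int64(-169), np.int64(-75), np.int64(107)), (374, np.int64(-168), np.int64(-74), np.int64(111)), (386, np.int64(-170), np.int64(-72), np.int64(116)), (398, np.int64(-173), np.int64(-70), np.int64(123)), (410, np.int64(-163), np.int64(-73), np.int64(119))]
150 [(290, np.int64(-120), np.int64(-130), np.int64(1)), (302, np.int64(-110), np.int64(-132), np.int64(-1)), (314, np.int64(-159), np.int64(-96), np.int64(75)), (326, np.int64(-158), np.int64(-94), np.int64(81)), (338, np.int64(-153), np.int64(-95), np.int64(82)), (350, np.int64(-148), np.int64(-96), np.int64(83)), (362, np.int64(-142), np.int64(-97), np.int64(84)), (374, np.int64(-38), np.int64(-148), np.int64(0)), (386, np.int64(-22), np.int64(-152), np.int64(-1)), (398, np.int64(-5), np.int64(-156), np.int64
[... 3038 characters left out ...]
(-69), np.int64(335)), (281, np.int64(-58), np.int64(-69), np.int64(337)), (286, np.int64(-56), np.int64(-70), np.int64(340)), (291, np.int64(-54), np.int64(-70), np.int64(340)), (296, np.int64(-52), np.int64(-70), np.int64(341))]
380 [(256, np.int64(92), np.int64(48), np.int64(23)), (261, np.int64(-66), np.int64(-65), np.int64(334)), (266, np.int64(-66), np.int64(-66), np.int64(339)), (271, np.int64(-67), np.int64(-68), np.int64(345)), (276, np.int64(-66), np.int64(-69), np.int64(347)), (281, np.int64(-65), np.int64(-70), np.int64(350)), (286, np.int64(-64), np.int64(-70), np.int64(352)), (291, np.int64(-61), np.int64(-69), np.int64(351)), (296, np.int64(-60), np.int64(-70), np.int64(354))]
```

>>> {"fn": "carry_out", "kwargs": {"series": [{"delta_pos": [0, 0, -8], "turn": [0, 0, 0]}, {"delta_pos": [0, 0, -8], "turn": [0, 0, 0]}, {"delta_pos": [0, 0, -5], "turn": [0, 0, 0]}, {"delta_pos": [0, 0, 0], "turn": [0, 0, 0]}]}}

```text
time_s: 9.95
tool_pos: [0.529, 0.1496, -0.0217]
ee_rot: [-0.001, 0.106, 0.994, -0.001]
contact_force: [-0.4, 0.0, 0.4]
grip_width: 0.0513
```

```bash
python3 - <<'E'
from h import *
st=manip.read_state(); print(st['tool_pos'],st['contact_force'],w2f(st['tool_pos']),st['grip_width'])
s=snap('wrist','w5.png')
for u in (207,212,338,344): print(u,[(v,*w2f(wworld(s,u,v)).round(0).astype(int)) for v in range(247,260,1)])
E
```

```text
[ 0.5289722   0.14961256 -0.02166639] [-0.40809191  0.02006004  0.36373017] [-152.60370504  -50.48776982  -33.66638981] 0.051266191881071885
207 [(247, np.int64(-163), np.int64(-85), np.int64(0)), (248, np.int64(-162), np.int64(-85), np.int64(0)), (249, np.int64(-162), np.int64(-85), np.int64(0)), (250, np.int64(-161), np.int64(-85), np.int64(-1)), (251, np.int64(-160), np.int64(-85), np.int64(0)), (252, np.int64(-160), np.int64(-85), np.int64(0)), (253, np.int64(-159), np.int64(-85), np.int64(0)), (254, np.int64(-165), np.int64(-82), np.int64(12)), (255, np.int64(-165), np.int64(-82), np.int64(12)), (256, np.int64(-164), np.int64(-82), np.int64(13)), (257, np.int64(-164), np.int64(-82), np.int64(14)), (258, np.int64(-164), np.int64(-82), np.int64(14)), (259, np.int64(-165), np.int64(-81), np.int64(17))]
212 [(247, np.int64(-163), np.int64(-82), np.int64(0)), (248, np.int64(-162), np.int64(-82), np.int64(0)), (249, np.int64(-162), np.int64(-82), np.int64(0)), (250, np.int64(-161), np.int64(-82), np.int64(0)), (251, np.int64(-161), np.int64(-82), np.int64(0)), (252, np.int64(-160), np
[... 1039 characters left out ...]
nt64(-22), np.int64(15))]
344 [(247, np.int64(-163), np.int64(-17), np.int64(0)), (248, np.int64(-162), np.int64(-16), np.int64(0)), (249, np.int64(-161), np.int64(-16), np.int64(-1)), (250, np.int64(-161), np.int64(-16), np.int64(0)), (251, np.int64(-161), np.int64(-16), np.int64(0)), (252, np.int64(-160), np.int64(-16), np.int64(1)), (253, np.int64(-164), np.int64(-18), np.int64(9)), (254, np.int64(-164), np.int64(-19), np.int64(10)), (255, np.int64(-164), np.int64(-19), np.int64(12)), (256, np.int64(-165), np.int64(-19), np.int64(14)), (257, np.int64(-164), np.int64(-19), np.int64(14)), (258, np.int64(-164), np.int64(-19), np.int64(15)), (259, np.int64(-164), np.int64(-20), np.int64(15))]
```

>>> {"fn": "carry_out", "kwargs": {"series": [{"delta_pos": [0, 0, -3], "turn": [0, 0, 0]}, {"delta_pos": [0, 0, 0], "turn": [0, 0, 0]}]}}

```text
time_s: 10.2
tool_pos: [0.5299, 0.1499, -0.0236]
ee_rot: [-0.0, 0.106, 0.994, -0.0]
contact_force: [0.2, -0.3, -0.1]
grip_width: 0.0515
```

>>> {"fn": "carry_out", "kwargs": {"series": [{"delta_pos": [0, 0, -1], "turn": [0, 0, 0]}, {"delta_pos": [0, 0, 0], "turn": [0, 0, 0]}]}}

```text
time_s: 10.4
tool_pos: [0.53, 0.1499, -0.0244]
ee_rot: [0.0, 0.106, 0.994, 0.0]
contact_force: [-0.7, 0.9, -0.2]
grip_width: 0.0513
```

>>> {"fn": "carry_out", "kwargs": {"series": [{"delta_pos": [0, 0, -1], "turn": [0, 0, 0]}, {"delta_pos": [0, 0, 0], "turn": [0, 0, 0]}]}}

```text
time_s: 10.6
tool_pos: [0.5299, 0.1499, -0.0254]
ee_rot: [-0.0, 0.106, 0.994, -0.0]
contact_force: [0.2, 0.4, 0.6]
grip_width: 0.0511
```

>>> {"fn": "carry_out", "kwargs": {"series": [{"delta_pos": [0, 0, -1], "turn": [0, 0, 0]}, {"delta_pos": [0, 0, 0], "turn": [0, 0, 0]}]}}

```text
time_s: 10.8
tool_pos: [0.5301, 0.15, -0.0263]
ee_rot: [0.0, 0.106, 0.994, 0.0]
contact_force: [1.2, 1.1, 0.4]
grip_width: 0.0517
```

>>> {"fn": "carry_out", "kwargs": {"series": [{"delta_pos": [3.9, -0.85, 0], "turn": [0, 0, 0]}, {"delta_pos": [3.9, -0.85, 0], "turn": [0, 0, 0]}, {"delta_pos": [3.9, -0.85, 0], "turn": [0, 0, 0]}, {"delta_pos": [3.9, -0.85, 0], "turn": [0, 0, 0]}, {"delta_pos": [2.9, -0.63, 0], "turn": [0, 0, 0]}, {"delta_pos": [1.95, -0.42, 0], "turn": [0, 0, 0]}, {"delta_pos": [0, 0, 0], "turn": [0, 0, 0]}]}}

```text
time_s: 11.5
tool_pos: [0.5475, 0.1462, -0.0263]
ee_rot: [-0.003, 0.106, 0.994, -0.0]
contact_force: [-6.0, 2.0, 7.9]
grip_width: 0.0512
```

```bash
cat > look.py <<'E'
from h import *
import sys
st=manip.read_state(); print('t',st['time_s'],'F',st['contact_force'].round(1),'fence',w2f(st['tool_pos']).round(1),'w',st['grip_width'])
s=snap('wrist',sys.argv[1]+'.png')
for u in (225,250,275,300,320):
    L=[w2f(wworld(s,u,v)) for v in range(225,380)]
    f=lambda a,b:[round(float(min([q[0] for q in L if a<q[2]<b and q[0]>-140],default=999)),1)]
    print(u,'b1',f(3,6.5),'b2',f(10,14.5),'b3',f(18,22.5),'b4',f(26,31))
E
python3 look.py w6
```

```text
t 11.5 F [-6.   2.   7.9] fence [-133.7  -49.9  -38.3] w 0.05122921933381424
225 b1 [-123.5] b2 [999.0] b3 [-121.1] b4 [-122.5]
250 b1 [-123.1] b2 [999.0] b3 [-120.7] b4 [-122.5]
275 b1 [-123.2] b2 [999.0] b3 [-120.2] b4 [-123.1]
300 b1 [-123.2] b2 [999.0] b3 [-120.2] b4 [-123.1]
320 b1 [-122.9] b2 [-114.8] b3 [-119.8] b4 [-123.8]
```

>>> {"fn": "carry_out", "kwargs": {"series": [{"delta_pos": [0, 0, 1], "turn": [0, 0, 0]}, {"delta_pos": [0, 0, 0.5], "turn": [0, 0, 0]}, {"delta_pos": [0, 0, 0], "turn": [0, 0, 0]}]}}

```text
time_s: 11.85
tool_pos: [0.5507, 0.1451, -0.0252]
ee_rot: [0.0, 0.107, 0.994, -0.0]
contact_force: [-0.9, 0.3, -0.8]
grip_width: 0.0512
```

>>> {"fn": "carry_out", "kwargs": {"series": [{"delta_pos": [1.95, -0.42, 0], "turn": [0, 0, 0]}, {"delta_pos": [1.95, -0.42, 0], "turn": [0, 0, 0]}, {"delta_pos": [0, 0, 0], "turn": [0, 0, 0]}]}}

```text
time_s: 12.15
tool_pos: [0.5548, 0.1445, -0.0251]
ee_rot: [0.0, 0.106, 0.994, -0.0]
contact_force: [-1.2, -0.1, -1.3]
grip_width: 0.0513
```

```bash
python3 look.py w7
```

```text
t 12.15 F [-1.2 -0.1 -1.3] fence [-126.3  -50.1  -37.1] w 0.0512864123526174
225 b1 [-116.9] b2 [999.0] b3 [-114.5] b4 [-114.7]
250 b1 [-116.8] b2 [999.0] b3 [-114.2] b4 [-115.6]
275 b1 [-116.2] b2 [-109.1] b3 [-114.0] b4 [-115.6]
300 b1 [-116.2] b2 [-109.5] b3 [-114.2] b4 [-115.8]
320 b1 [-116.7] b2 [-109.2] b3 [-113.8] b4 [-116.0]
```

>>> {"fn": "carry_out", "kwargs": {"series": [{"delta_pos": [1.95, -0.42, 0], "turn": [0, 0, 0]}, {"delta_pos": [1.95, -0.42, 0], "turn": [0, 0, 0]}, {"delta_pos": [0, 0, 0], "turn": [0, 0, 0]}]}}

```text
time_s: 12.5
tool_pos: [0.5547, 0.1444, -0.0251]
ee_rot: [-0.004, 0.106, 0.994, -0.0]
contact_force: [-6.2, 1.2, 3.2]
grip_width: 0.0512
```

>>> {"fn": "carry_out", "kwargs": {"series": [{"delta_pos": [0.98, -0.21, 0], "turn": [0, 0, 0]}, {"delta_pos": [0, 0, 0], "turn": [0, 0, 0]}]}}

```text
time_s: 12.7
tool_pos: [0.5546, 0.1444, -0.0251]
ee_rot: [-0.004, 0.106, 0.994, -0.0]
contact_force: [-7.9, 2.0, 4.6]
grip_width: 0.0517
```

>>> {"fn": "carry_out", "kwargs": {"series": [{"delta_pos": [0.98, -0.21, 0], "turn": [0, 0, 0]}, {"delta_pos": [0, 0, 0], "turn": [0, 0, 0]}]}}

```text
time_s: 12.9
tool_pos: [0.5545, 0.1444, -0.0252]
ee_rot: [-0.005, 0.106, 0.994, -0.001]
contact_force: [-9.0, 1.2, 5.8]
grip_width: 0.0515
```

```bash
python3 look.py w8
```

```text
t 12.9 F [-9.   1.2  5.8] fence [-126.5  -50.2  -37.2] w 0.051457151305456576
225 b1 [-116.3] b2 [999.0] b3 [-114.6] b4 [-114.5]
250 b1 [-116.0] b2 [999.0] b3 [-114.5] b4 [-114.8]
275 b1 [-116.1] b2 [999.0] b3 [-114.0] b4 [-114.8]
300 b1 [-116.5] b2 [-108.5] b3 [-114.2] b4 [-115.4]
320 b1 [-115.9] b2 [-109.1] b3 [-113.4] b4 [-115.8]
```

```bash
python3 - <<'E'
from h import *
import pickle
s=pickle.load(open('pics/w8.pkl','rb'))
cv2.imwrite('pics/w8b.png',cv2.resize(s['color'][220:400,130:420,::-1],None,fx=2.7,fy=2.7,interpolation=cv2.INTER_CUBIC))
s=snap('scene','s8.png'); a=s['color'][190:280,310:420,::-1]
s=snap('side','d8.png'); b=s['color'][150:240,270:380,::-1]
cv2.imwrite('pics/sd8.png',cv2.resize(np.hstack([a,b]),None,fx=3.6,fy=3.6,interpolation=cv2.INTER_CUBIC))
E
```

```text
(no output)
```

View pics/w8b.png

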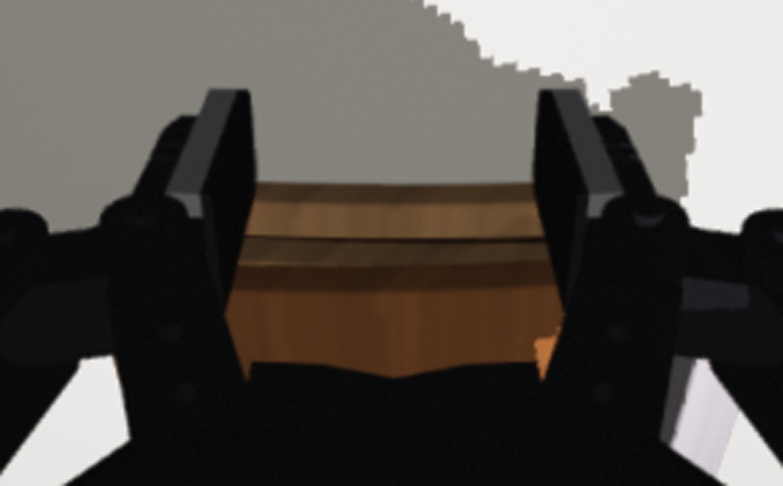

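View pics/sd8.png

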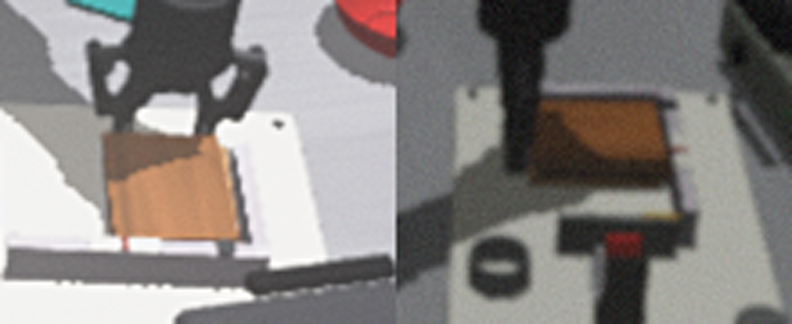

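>>> {"fn": "carry_out", "kwargs": {"series": [{"delta_pos": [0, 0, 1], "turn": [0, 0, 0]}, {"delta_pos": [0, 0, 0.5], "turn": [0, 0, 0]}, {"delta_pos": [0, 0, 0], "turn": [0, 0, 0]}]}}

```text
time_s: 13.35
tool_pos: [0.5604, 0.1435, -0.0234]
ee_rot: [0.0, 0.106, 0.994, 0.0]
contact_force: [-2.3, 0.4, -0.5]
grip_width: 0.0513
```

```bash
python3 look.py w9
```

```text
t 13.35 F [-2.3  0.4 -0.5] fence [-120.6  -49.8  -35.4] w 0.051327706363617505
225 b1 [-110.8] b2 [-109.0] b3 [-110.6] b4 [-109.5]
250 b1 [-110.5] b2 [-109.8] b3 [-110.7] b4 [-109.9]
275 b1 [-110.6] b2 [-109.2] b3 [-110.5] b4 [-110.5]
300 b1 [-110.5] b2 [-109.5] b3 [-109.8] b4 [-110.5]
320 b1 [-110.5] b2 [-109.5] b3 [-110.3] b4 [-111.1]
```

>>> {"fn": "carry_out", "kwargs": {"series": [{"delta_pos": [0.98, -0.21, 0], "turn": [0, 0, 0]}, {"delta_pos": [0.98, -0.21, 0], "turn": [0, 0, 0]}, {"delta_pos": [0, 0, 0.5], "turn": [0, 0, 0]}, {"delta_pos": [0, 0, 0], "turn": [0, 0, 0]}]}}

```text
time_s: 13.8
tool_pos: [0.5606, 0.1438, -0.0234]
ee_rot: [-0.002, 0.106, 0.994, 0.0]
contact_force: [-4.0, 2.4, -1.3]
grip_width: 0.0513
```

```bash
python3 look.py w10; python3 - <<'E'
import numpy as np
from h import *
print(np.degrees(np.arctan2(*q2R(manip.read_state()['ee_rot'])[[1,0],1])), 90+np.degrees(FY))
E
```

```text
t 13.8 F [-4.   2.4 -1.3] fence [-120.5  -49.5  -35.4] w 0.05130057083585481
225 b1 [-110.1] b2 [-109.3] b3 [-110.3] b4 [-109.9]
250 b1 [-110.5] b2 [-108.9] b3 [-110.2] b4 [-110.2]
275 b1 [-110.1] b2 [-109.0] b3 [-109.7] b4 [-109.7]
300 b1 [-110.8] b2 [-109.3] b3 [-109.4] b4 [-110.0]
320 b1 [-110.6] b2 [-109.6] b3 [-109.1] b4 [-110.5]
77.85173200924851 77.79599896371346
```

>>> {"fn": "carry_out", "kwargs": {"series": [{"delta_pos": [1.95, -0.42, 0], "turn": [0, 0, 0]}, {"delta_pos": [0.98, -0.21, 0], "turn": [0, 0, 0]}, {"delta_pos": [0, 0, 0], "turn": [0, 0, 0]}, {"delta_pos": [0, 0, 0], "turn": [0, 0, 0]}]}}

```text
time_s: 14.25
tool_pos: [0.5603, 0.1438, -0.024]
ee_rot: [-0.005, 0.105, 0.994, -0.0]
contact_force: [-9.1, 3.6, -0.1]
grip_width: 0.0513
```

>>> {"fn": "carry_out", "kwargs": {"series": [{"delta_pos": [-10, 2.1, 0], "turn": [0, 0, 0]}, {"delta_pos": [-10, 2.1, 0], "turn": [0, 0, 0]}, {"delta_pos": [0, 0, 0], "turn": [0, 0, 0]}]}}

```text
time_s: 14.55
tool_pos: [0.5449, 0.1465, -0.0225]
ee_rot: [0.001, 0.106, 0.994, -0.0]
contact_force: [0.9, 0.9, -0.2]
grip_width: 0.0514
```

```bash
python3 look.py w11
```

```text
t 14.55 F [ 0.9  0.9 -0.2] fence [-136.3  -50.1  -34.5] w 0.05143269488219515
225 b1 [-111.1] b2 [-109.8] b3 [-110.3] b4 [-110.0]
250 b1 [-110.3] b2 [-109.8] b3 [-110.5] b4 [-109.9]
275 b1 [-110.8] b2 [-109.5] b3 [-109.9] b4 [-110.2]
300 b1 [-111.1] b2 [-109.3] b3 [-110.2] b4 [-110.6]
320 b1 [-110.3] b2 [-109.7] b3 [-109.5] b4 [-110.2]
```

>>> {"fn": "carry_out", "kwargs": {"fingers": 0.76, "series": [{"delta_pos": [0, 0, 20], "turn": [0, 0, 0]}, {"delta_pos": [0, 0, 40], "turn": [0, 0, 0]}, {"delta_pos": [0, 0, 40], "turn": [0, 0, 0]}, {"delta_pos": [-20, -20, 40], "turn": [0, 0, 0]}, {"delta_pos": [-10, -40, 10], "turn": [0, 0, 0]}, {"delta_pos": [0, -40, 0], "turn": [0, 0, 0]}, {"delta_pos": [0, -40, 0], "turn": [0, 0, 0]}, {"delta_pos": [0, -20, 0], "turn": [0, 0, 0]}, {"delta_pos": [0, 0, 0], "turn": [0, 0, 0]}]}}

```text
time_s: 15.5
tool_pos: [0.516, -0.0191, 0.1278]
ee_rot: [0.002, 0.111, 0.994, -0.002]
contact_force: [-0.5, -0.0, -0.7]
grip_width: 0.0649
```

```bash
cat > pc.py <<'E'
from h import *
def cloud(s):
    H,W=s['range_z'].shape
    K=np.array(s['camera_matrix']); V,U=np.mgrid[0:H,0:W]
    a=np.stack([(U-K[0,2])/K[0,0],(V-K[1,2])/K[1,1]],-1); th=np.linalg.norm(a,axis=-1); k=np.tan(th)/np.maximum(th,1e-9)
    ray=np.stack([a[...,0]*k,-a[...,1]*k,-np.ones_like(th)],-1)*s['range_z'][...,None]
    P=ray@q2R(s['orientation']).T+s['eye']
    c,sn=np.cos(FY),np.sin(FY); d=P[...,:2]-FO
    return np.stack([c*d[...,0]+sn*d[...,1],-sn*d[...,0]+c*d[...,1],P[...,2]-.012],-1)*1e3
E
python3 - <<'E'
from pc import *
st=manip.read_state(); print('t',st['time_s'],'F',st['contact_force'].round(1),'fence',w2f(st['tool_pos']).round(1),'w',st['grip_width'])
s=snap('wrist','w12.png'); F=cloud(s); np.save('pics/F12.npy',F)
cv2.imwrite('pics/w12b.png',cv2.resize(s['color'][:,:,::-1],(800,600)))
for q in ['pointer','post_foot','lever_tip','mark','spice_jar','cutter']:
    print(q,[(d['point'],w2f(wworld(s,*d['point'])).round(1),round(d['confidence'],2)) for d in viewer.search_frame('wrist',q)][:2])
E
```

```text
t 15.5 F [-0.5 -0.  -0.7] fence [-129.6 -218.2  115.8] w 0.06488870395303128
pointer [([262.1, 266.9], array([ -52.5, -232.6,   11.1]), 0.97)]
post_foot [([259.4, 265.4], array([ -54.3, -235.2,   11.4]), 0.71)]
lever_tip [([232.3, 277.3], array([ -67.1, -255.7,   56.1]), 0.74), ([263.1, 262.1], array([ -58.7, -231.4,   12.6]), 0.2)]
mark [([475.9, 292.2], array([-21.6,   0.9,  35.1]), 0.9)]
spice_jar [([153.6, 359.3], array([  35.8, -347.5,   61. ]), 0.58)]
cutter [([270.5, 201.3], array([-119.5, -223.3,    8.6]), 0.76), ([154.0, 359.8], array([  38.9, -348.4,   58.8]), 0.29)]
```

View pics/w12b.png

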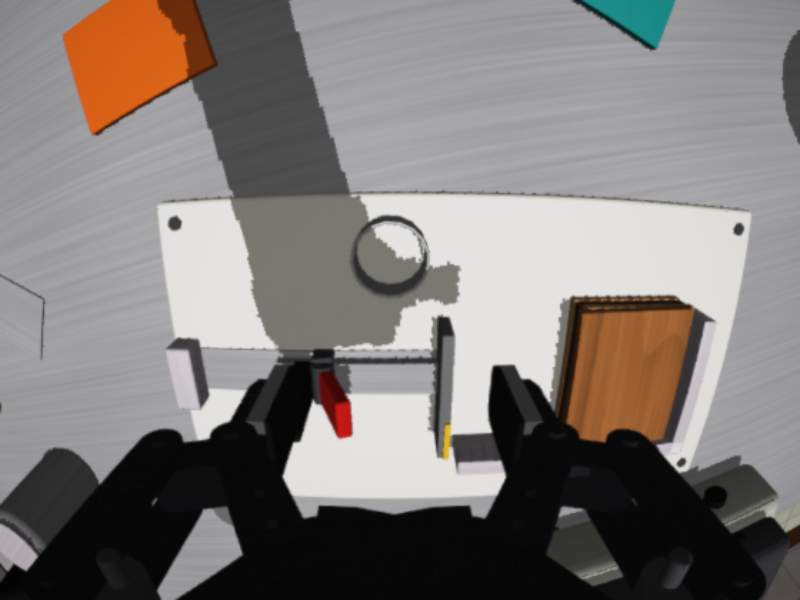

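```bash
python3 - <<'E'
from pc import *
import pickle
for n in ('w12','w2'):
    s=pickle.load(open(f'pics/{n}.pkl','rb')); F=cloud(s); C=s['color'].astype(int)
    x,y,z=F[...,0],F[...,1],F[...,2]
    def rep(l,m): 
        if m.sum(): print(n,l,m.sum(),'x',np.percentile(x[m],[2,50,98]).round(1),'y',np.percentile(y[m],[2,50,98]).round(1),'z',np.percentile(z[m],[2,50,98]).round(1))
    rep('plate top',(z>33)&(z<38)&(x>-105)&(x<-8)&(y>-200)&(y<-160))
    yel=(C[...,0]>130)&(C[...,1]>90)&(C[...,2]<60)&(abs(x+20)<40)&(abs(y+180)<30); rep('yellow',yel); rep('yel top',yel&(z>33))
    red=(C[...,0]>130)&(C[...,1]<60)&(C[...,2]<70)&(x<-20)&(x>-90)&(y<-200); rep('red',red); rep('redtop',red&(z>58))
    rep('post top',(z>65)&(z<70)&(x>-85)&(x<-25)&(y>-310)&(y<-230)&(C.sum(-1)<150))
    rep('block',(z>20)&(z<60)&(x>-85)&(x<-25)&(y>-420)&(y<-330))
    rm=(C[...,0]>120)&(C[...,1]<60)&(C[...,2]<70)&(x>-10)&(x<20)&(y>-110)&(y<-70); rep('redmark',rm)
E
```

```text
w12 plate top 746 x [-97.1 -56.6 -10.7] y [-189.9 -185.9 -181.9] z [33.9 35.4 37.3]
w12 yellow 79 x [-32.4 -19.8  -5.7] y [-185.9 -184.4 -182.5] z [35.1 36.7 38. ]
w12 yel top 79 x [-32.4 -19.8  -5.7] y [-185.9 -184.4 -182.5] z [35.1 36.7 38. ]
w12 red 244 x [-66.9 -56.  -44.2] y [-253.2 -249.1 -245.1] z [61.7 63.8 65.6]
w12 redtop 244 x [-66.9 -56.  -44.2] y [-253.2 -249.1 -245.1] z [61.7 63.8 65.6]
w12 post top 25 x [-50.8 -45.6 -41.6] y [-279.3 -277.1 -276. ] z [65.2 66.8 68.2]
w12 block 690 x [-79.5 -56.4 -31.6] y [-380.3 -370.7 -361.9] z [20.3 21.8 23.1]
w2 plate top 390 x [-94.6 -52.9  -9.6] y [-189.7 -185.4 -181.5] z [33.5 35.5 37.4]
w2 red 127 x [-66.7 -55.4 -44.5] y [-256.3 -248.8 -245. ] z [57.1 63.5 65.9]
w2 redtop 124 x [-66.7 -55.9 -44.5] y [-253.3 -248.6 -244.9] z [60.7 63.6 66. ]
w2 post top 160 x [-68.6 -55.4 -41.9] y [-285.6 -280.1 -275.4] z [65.4 67.1 68.7]
w2 block 347 x [-79.1 -56.1 -31.7] y [-381.  -371.  -361.6] z [20.3 21.8 23.4]
w2 redmark 9 x [ 0.5  4.4 10. ] y [-92.6 -91.4 -90.3] z [36.6 37.3 38.8]
```

>>> {"fn": "carry_out", "kwargs": {"series": [{"delta_pos": [21, -21, 0], "turn": [0, 0, 0]}, {"delta_pos": [25, -25, -15], "turn": [0, 0, 0]}, {"delta_pos": [17, -17, -30], "turn": [0, 0, 0]}, {"delta_pos": [0, 0, -15], "turn": [0, 0, 0]}, {"delta_pos": [0, 0, 0], "turn": [0, 0, 0]}, {"delta_pos": [0, 0, 0], "turn": [0, 0, 0]}]}}

```text
time_s: 16.45
tool_pos: [0.578, -0.0752, 0.0671]
ee_rot: [-0.0, 0.106, 0.994, 0.0]
contact_force: [-0.6, 0.1, -0.1]
grip_width: 0.0646
```

```bash
cat > tips.py <<'E'
from pc import *
import sys
def run(n):
    st=manip.read_state(); T=w2f(st['tool_pos']); print('t',st['time_s'],'F',st['contact_force'].round(1),'fence',T.round(1),'w',st['grip_width'],'yaw',np.degrees(np.arctan2(*q2R(st['ee_rot'])[[1,0],1])).round(2))
    s=snap('wrist',n+'.png'); F=cloud(s); C=s['color'].astype(int)
    x,y,z=F[...,0],F[...,1],F[...,2]
    cv2.imwrite('pics/%sb.png'%n,cv2.resize(s['color'][180:420,100:440,::-1],None,fx=2.3,fy=2.3,interpolation=cv2.INTER_CUBIC))
    def rep(l,m): 
        if m.sum(): print(n,l,m.sum(),'x',np.percentile(x[m],[2,50,98]).round(1),'y',np.percentile(y[m],[2,50,98]).round(1),'z',np.percentile(z[m],[2,50,98]).round(1))
    w=st['grip_width']*500
    dk=C.sum(-1)<330
    for l,c in (('R',-1),('L',1)): rep('pad'+l,(abs(x-T[0]+11)<3)&(abs(y-(T[1]+c*(w+4)))<6)&(z>T[2]+20)&(z<T[2]+90)&dk)
    red=(C[...,0]>110)&(C[...,1]<60)&(C[...,2]<70)&(x<-20)&(x>-90)&(y<-100); rep('red',red); rep('redtop',red&(z>60))
    yel=(C[...,0]>100)&(C[...,1]>70)&(C[...,2]<60)&(abs(x+20)<40)&(y<-60)&(y>-220); rep('yellow',yel)
    rep('plate top',(z>33.5)&(z<37.5)&(x>-95)&(x<-30)&(y>-200)&(y<-80)&(y>T[1]+60))
    rep('post top',(z>65)&(z<70)&(x>-75)&(x<-35)&(abs(y-T[1]+15)<25)&(C.sum(-1)<150)&~red)
    return s,F
if __name__=='__main__': run(sys.argv[1])
E
python3 tips.py w13
```

```text
t 16.45 F [-0.6  0.1 -0.1] fence [ -57.1 -259.9   55.1] w 0.06463101432866339 yaw 77.89
w13 padR 1185 x [-70.9 -68.6 -65.4] y [-301.5 -295.5 -292.1] z [100.8 127.  144.6]
w13 padL 1169 x [-70.8 -68.7 -65.4] y [-227.7 -224.4 -218.4] z [102.  127.5 144.5]
w13 yellow 2213 x [-59.  -31.2  -1.7] y [-184.1  -80.6  -60.9] z [30.6 31.9 36.9]
w13 plate top 1064 x [-93.7 -64.3 -31.4] y [-190.1 -186.3 -182. ] z [33.7 35.3 36.7]
w13 post top 970 x [-69.3 -56.5 -42. ] y [-287.1 -281.1 -251.7] z [65.1 67.2 68.4]
```

View pics/w13b.png

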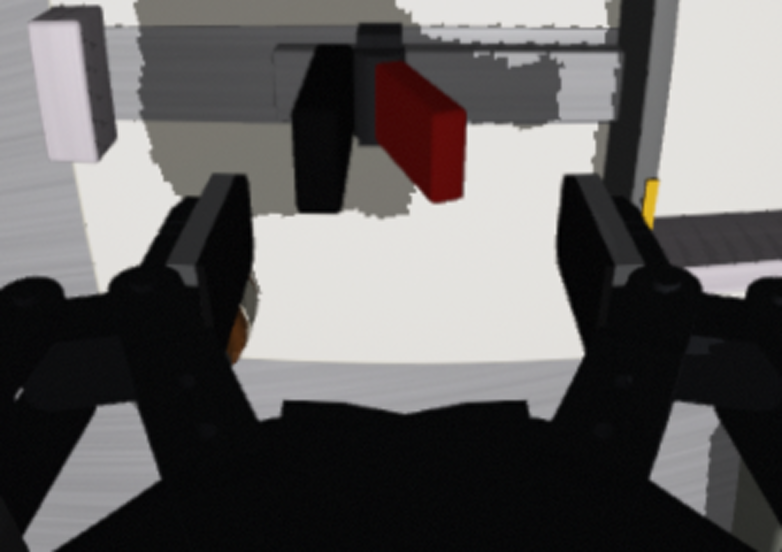

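>>> {"fn": "carry_out", "kwargs": {"series": [{"delta_pos": [1, -5.5, -10], "turn": [0, 0, 0]}, {"delta_pos": [0, 0, -20], "turn": [0, 0, 0]}, {"delta_pos": [0, 0, -20], "turn": [0, 0, 0]}, {"delta_pos": [0, 0, -15], "turn": [0, 0, 0]}, {"delta_pos": [0, 0, -5], "turn": [0, 0, 0]}, {"delta_pos": [0, 0, 0], "turn": [0, 0, 0]}, {"delta_pos": [0, 0, 0], "turn": [0, 0, 0]}]}}

```text
time_s: 17.2
tool_pos: [0.5798, -0.0822, -0.0021]
ee_rot: [0.001, 0.106, 0.994, -0.0]
contact_force: [0.3, -0.2, 0.3]
grip_width: 0.0648
```

```bash
python3 tips.py w14
```

```text
t 17.2 F [ 0.3 -0.2  0.3] fence [ -53.9 -266.3  -14.1] w 0.06482428186723116 yaw 77.8
w14 padR 1299 x [-67.6 -65.6 -62.2] y [-307.8 -301.4 -297.7] z [ 9.7 55.7 75.3]
w14 padL 1363 x [-67.5 -65.5 -62.2] y [-234.2 -230.8 -224.6] z [ 8.  54.2 75.3]
w14 red 346 x [-65.7 -59.5 -43.2] y [-252.4 -250.4 -246.7] z [62.4 64.4 65.7]
w14 redtop 346 x [-65.7 -59.5 -43.2] y [-252.4 -250.4 -246.7] z [62.4 64.4 65.7]
w14 yellow 1555 x [-57.8 -24.5  -0.9] y [-97.7 -86.6 -64.2] z [30.7 31.8 32.9]
w14 plate top 1537 x [-94.  -69.4 -39. ] y [-190.1 -186.7 -182.1] z [33.7 35.2 36.5]
w14 post top 1986 x [-69.6 -58.5 -42.3] y [-302.4 -281.7 -275.9] z [65.2 67.2 68.5]
```

View pics/w14b.png

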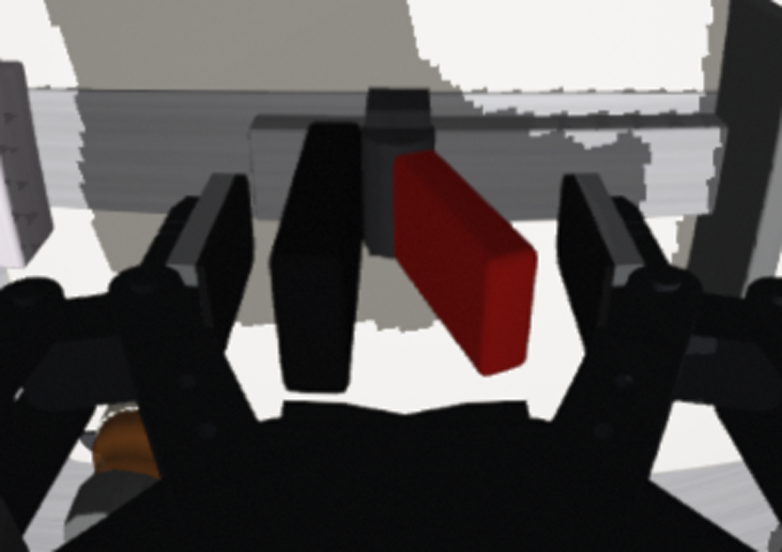

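>>> {"fn": "carry_out", "kwargs": {"fingers": 0.6, "series": [{"delta_pos": [-0.5, 0, 0], "turn": [0, 0, 0]}, {"delta_pos": [0, 0, 0], "turn": [0, 0, 0]}, {"delta_pos": [0.5, 2, 0], "turn": [0, 0, 0]}, {"delta_pos": [0.42, 2, 0], "turn": [0, 0, 0]}, {"delta_pos": [0.63, 3, 0], "turn": [0, 0, 0]}, {"delta_pos": [0.85, 3.9, 0], "turn": [0, 0, 0]}, {"delta_pos": [1.06, 4.9, 0], "turn": [0, 0, 0]}, {"delta_pos": [0, 0, 0], "turn": [0, 0, 0]}]}}

```text
time_s: 18.05
tool_pos: [0.5822, -0.066, -0.0028]
ee_rot: [0.0, 0.106, 0.994, -0.0]
contact_force: [-0.1, -2.4, 2.0]
grip_width: 0.0513
```

```bash
python3 tips.py w15
```

```text
t 18.05 F [-0.1 -2.4  2. ] fence [ -55.  -250.   -14.8] w 0.051301444002355215 yaw 77.82
w15 padR 1361 x [-68.9 -66.7 -63.4] y [-285.2 -279.4 -274.2] z [ 7.2 55.8 74.7]
w15 padL 1429 x [-68.6 -66.6 -63.3] y [-225. -221. -215.] z [ 7.  53.3 74.6]
w15 red 351 x [-65.8 -59.8 -43.3] y [-240.2 -238.1 -233. ] z [62.  64.3 65.7]
w15 redtop 351 x [-65.8 -59.8 -43.3] y [-240.2 -238.1 -233. ] z [62.  64.3 65.7]
w15 yellow 2247 x [-58.8 -31.4  -1.2] y [-97.3 -83.3 -62.6] z [30.7 31.8 32.9]
w15 plate top 1472 x [-94.1 -71.2 -43.8] y [-177.9 -174.2 -170.1] z [33.7 35.3 36.5]
w15 post top 2028 x [-69.5 -59.7 -42. ] y [-286.5 -269.5 -263.5] z [65.2 67.2 69.3]
```

View pics/w15b.png

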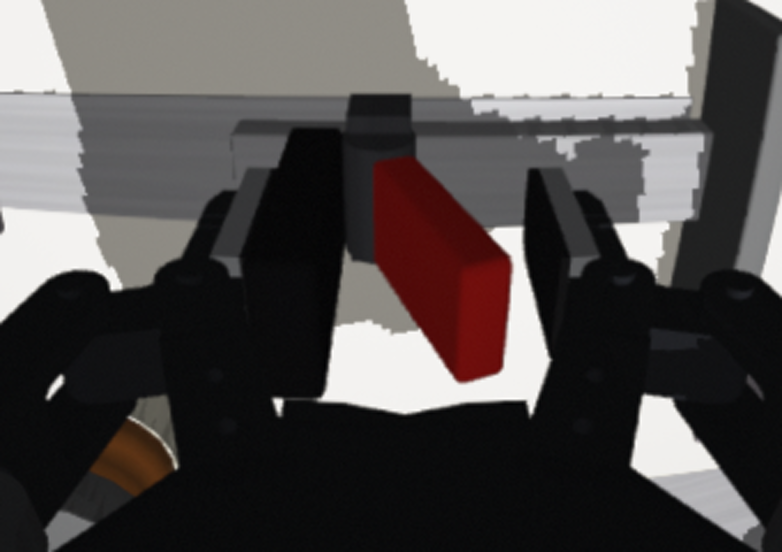

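>>> {"fn": "carry_out", "kwargs": {"series": [{"delta_pos": [1.48, 6.84, 0], "turn": [0, 0, 0]}, {"delta_pos": [1.48, 6.84, 0], "turn": [0, 0, 0]}, {"delta_pos": [1.48, 6.84, 0], "turn": [0, 0, 0]}, {"delta_pos": [1.48, 6.84, 0], "turn": [0, 0, 0]}, {"delta_pos": [1.48, 6.84, 0], "turn": [0, 0, 0]}, {"delta_pos": [1.48, 6.84, 0], "turn": [0, 0, 0]}, {"delta_pos": [1.48, 6.84, 0], "turn": [0, 0, 0]}, {"delta_pos": [1.06, 4.89, 0], "turn": [0, 0, 0]}, {"delta_pos": [1.06, 4.89, 0], "turn": [0, 0, 0]}, {"delta_pos": [0, 0, 0], "turn": [0, 0, 0]}]}}

```text
time_s: 19.1
tool_pos: [0.5946, -0.0098, -0.0028]
ee_rot: [0.0, 0.106, 0.994, -0.001]
contact_force: [-0.3, -5.7, 2.7]
grip_width: 0.0514
```

```bash
python3 tips.py w16; python3 - <<'E'
from h import *
s=snap('scene','s16.png'); a=s['color'][190:280,290:400,::-1]
s=snap('side','d16.png'); b=s['color'][150:240,270:380,::-1]
cv2.imwrite('pics/sd16.png',cv2.resize(np.hstack([a,b]),None,fx=3.6,fy=3.6,interpolation=cv2.INTER_CUBIC))
E
```

```text
t 19.1 F [-0.3 -5.7  2.7] fence [ -54.8 -192.4  -14.8] w 0.05135840758335239 yaw 77.77
w16 padR 1370 x [-68.7 -66.6 -63.1] y [-227.6 -221.8 -216.6] z [ 7.  55.6 74.9]
w16 padL 1460 x [-68.6 -66.4 -63. ] y [-167.3 -163.3 -157.3] z [ 6.8 53.  74.6]
w16 red 334 x [-65.3 -59.7 -48.1] y [-182.6 -180.6 -176.7] z [62.7 64.4 65.6]
w16 redtop 334 x [-65.3 -59.7 -48.1] y [-182.6 -180.6 -176.7] z [62.7 64.4 65.6]
w16 yellow 1916 x [-59.1 -36.9  -7.5] y [-97.6 -84.8 -68.7] z [30.7 31.8 33. ]
w16 plate top 1493 x [-94.2 -71.2 -43.5] y [-120.3 -116.6 -112.2] z [33.7 35.2 36.4]
w16 post top 2038 x [-69.3 -59.6 -42.2] y [-229.  -211.8 -205.9] z [65.2 67.3 69.3]
```

View pics/w16.png

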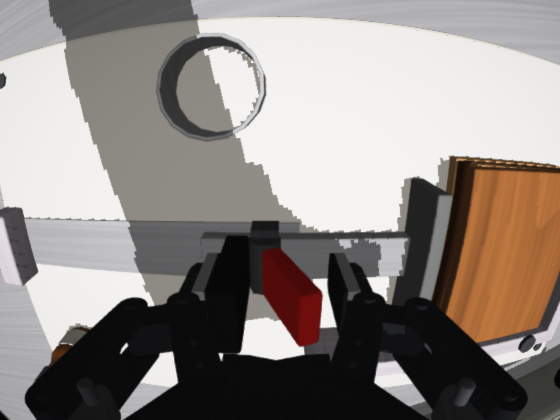

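View pics/sd16.png

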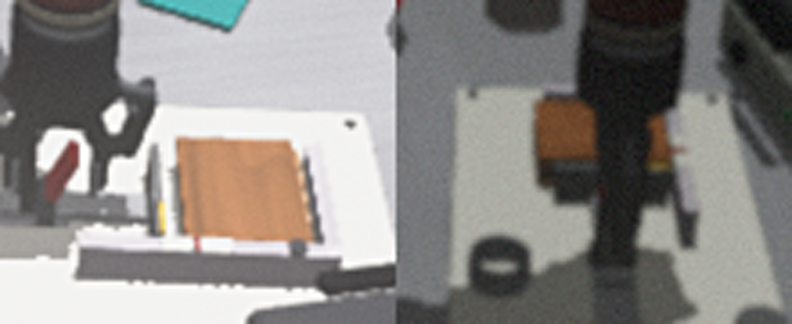

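>>> {"fn": "carry_out", "kwargs": {"series": [{"delta_pos": [0.85, 3.91, 0], "turn": [0, 0, 0]}, {"delta_pos": [0.85, 3.91, 0], "turn": [0, 0, 0]}, {"delta_pos": [0.85, 3.91, 0], "turn": [0, 0, 0]}, {"delta_pos": [0.63, 2.93, 0], "turn": [0, 0, 0]}, {"delta_pos": [0, 0, 0], "turn": [0, 0, 0]}]}}

```text
time_s: 19.75
tool_pos: [0.5976, 0.0039, -0.0028]
ee_rot: [0.0, 0.107, 0.994, -0.001]
contact_force: [-1.2, -6.3, 2.5]
grip_width: 0.0514
```

```bash
python3 tips.py w17
```

```text
t 19.75 F [-1.2 -6.3  2.5] fence [ -54.8 -178.4  -14.8] w 0.05140043086968577 yaw 77.72
w17 padR 1363 x [-68.6 -66.5 -63.1] y [-213.7 -207.8 -202.7] z [ 6.7 55.5 74.5]
w17 padL 1443 x [-68.4 -66.3 -63. ] y [-153.4 -149.2 -143.3] z [ 7.2 53.4 74.6]
w17 red 339 x [-65.4 -59.5 -48.9] y [-168.6 -166.6 -162.7] z [62.7 64.4 65.7]
w17 redtop 339 x [-65.4 -59.5 -48.9] y [-168.6 -166.6 -162.7] z [62.7 64.4 65.7]
w17 yellow 1373 x [-59.4 -42.2 -14.2] y [-93.  -83.9 -68.8] z [30.8 31.9 33. ]
w17 plate top 1483 x [-94.2 -71.2 -43.7] y [-106.2 -102.7  -98.3] z [33.8 35.2 36.5]
w17 post top 2023 x [-69.4 -59.6 -41.9] y [-215.2 -198.  -192.1] z [65.3 67.3 69.4]
```

View pics/w17.png

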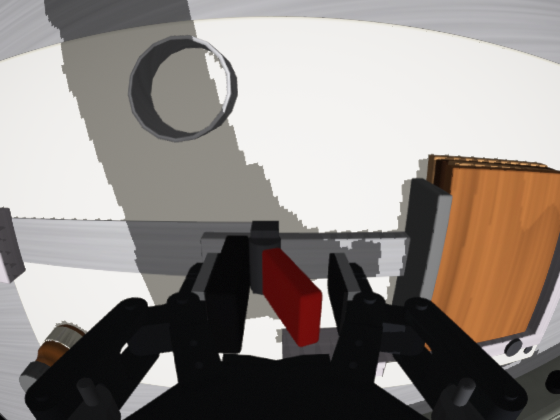

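>>> {"fn": "carry_out", "kwargs": {"series": [{"delta_pos": [0.42, 1.95, 0], "turn": [0, 0, 0]}, {"delta_pos": [0.42, 1.95, 0], "turn": [0, 0, 0]}, {"delta_pos": [0.42, 1.95, 0], "turn": [0, 0, 0]}, {"delta_pos": [0.11, 0.5, 0], "turn": [0, 0, 0]}, {"delta_pos": [0, 0, 0], "turn": [0, 0, 0]}]}}

```text
time_s: 20.3
tool_pos: [0.5982, 0.0065, -0.0029]
ee_rot: [-0.0, 0.108, 0.994, -0.003]
contact_force: [-2.0, -11.2, 3.3]
grip_width: 0.0511
```

```bash
python3 tips.py w18; python3 - <<'E'
from h import *
s=snap('scene','s18.png'); a=s['color'][200:270,310:390,::-1]
cv2.imwrite('pics/s18b.png',cv2.resize(a,None,fx=8,fy=8,interpolation=cv2.INTER_CUBIC))
E
```

```text
t 20.3 F [ -2.  -11.2   3.3] fence [ -54.7 -175.7  -14.9] w 0.0510887486328619 yaw 77.59
w18 padR 1349 x [-68.5 -66.5 -63. ] y [-210.9 -204.9 -200. ] z [ 6.7 55.1 74.5]
w18 padL 1440 x [-68.3 -66.2 -63. ] y [-150.7 -146.3 -140.7] z [ 7.  52.8 74.5]
w18 red 353 x [-65.3 -59.8 -48.5] y [-165.6 -163.6 -159.7] z [62.6 64.4 65.8]
w18 redtop 353 x [-65.3 -59.8 -48.5] y [-165.6 -163.6 -159.7] z [62.6 64.4 65.8]
w18 yellow 1354 x [-59.3 -42.5 -15.8] y [-90.3 -81.3 -66.7] z [30.7 31.9 33. ]
w18 plate top 1502 x [-94.2 -71.5 -43.9] y [-103.3  -99.7  -95.4] z [33.7 35.2 36.5]
w18 post top 2013 x [-69.4 -59.6 -41.9] y [-212.2 -194.9 -189. ] z [65.2 67.2 69.4]
```

View pics/s18b.png

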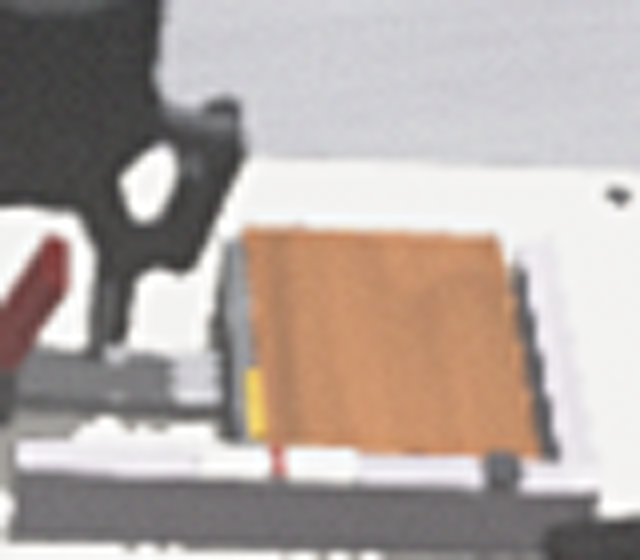

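View pics/w18.png

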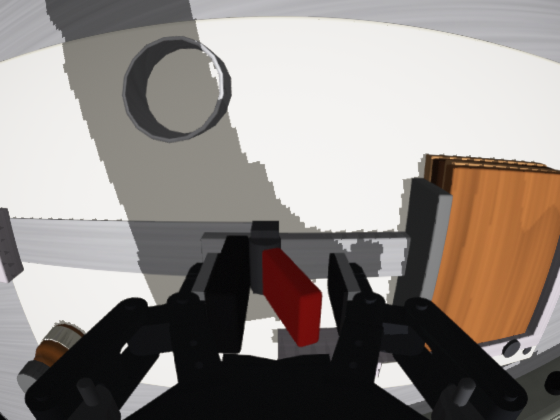

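>>> {"fn": "carry_out", "kwargs": {"series": [{"delta_pos": [0.42, 1.95, 0], "turn": [0, 0, 0]}, {"delta_pos": [0, 0, 0], "turn": [0, 0, 0]}]}}

```text
time_s: 20.6
tool_pos: [0.5986, 0.0084, -0.0029]
ee_rot: [-0.001, 0.108, 0.994, -0.004]
contact_force: [-2.2, -10.6, 2.8]
grip_width: 0.0516
```

>>> {"fn": "carry_out", "kwargs": {"series": [{"delta_pos": [0.21, 0.98, 0], "turn": [0, 0, 0]}, {"delta_pos": [0.11, 0.5, 0], "turn": [0, 0, 0]}, {"delta_pos": [0, 0, 0], "turn": [0, 0, 0]}]}}

```text
time_s: 20.9
tool_pos: [0.5987, 0.0088, -0.0029]
ee_rot: [-0.001, 0.108, 0.994, -0.004]
contact_force: [-2.4, -11.7, 3.1]
grip_width: 0.0514
```

```bash
python3 tips.py w19; python3 look.py w19x
```

```text
t 20.9 F [ -2.4 -11.7   3.1] fence [ -54.7 -173.4  -14.9] w 0.051352262592444964 yaw 77.55
w19 padR 1347 x [-68.6 -66.5 -62.9] y [-208.7 -202.5 -197.6] z [ 7.  55.1 74.5]
w19 padL 1440 x [-68.3 -66.2 -63. ] y [-148.3 -143.9 -138.2] z [ 6.8 52.8 74.5]
w19 red 340 x [-65.2 -59.7 -48.2] y [-163.2 -161.2 -157.4] z [62.5 64.3 65.6]
w19 redtop 340 x [-65.2 -59.7 -48.2] y [-163.2 -161.2 -157.4] z [62.5 64.3 65.6]
w19 yellow 1352 x [-59.3 -42.7 -16.4] y [-88.  -79.  -64.3] z [30.7 31.9 33. ]
w19 plate top 1515 x [-94.1 -71.2 -43.8] y [-100.9  -97.4  -93. ] z [33.7 35.2 36.5]
w19 post top 2025 x [-69.3 -59.7 -41.9] y [-209.9 -192.6 -186.6] z [65.2 67.3 69.3]
t 20.95 F [ -1.3 -11.8   2.8] fence [ -54.7 -173.4  -15. ] w 0.05123772504928897
225 b1 [-66.7] b2 [-66.9] b3 [-69.0] b4 [-69.9]
250 b1 [-66.4] b2 [-68.7] b3 [-68.9] b4 [999.0]
275 b1 [0.4] b2 [-72.5] b3 [-68.5] b4 [-67.8]
300 b1 [-66.3] b2 [-66.2] b3 [-0.0] b4 [999.0]
320 b1 [-66.7] b2 [-66.3] b3 [0.5] b4 [999.0]
```

>>> {"fn": "carry_out", "kwargs": {"series": [{"delta_pos": [0.3, 1.4, 0], "turn": [0, 0, 0]}, {"delta_pos": [0, 0, 0], "turn": [0, 0, 0]}, {"delta_pos": [0, 0, 0], "turn": [0, 0, 0]}]}}

```text
time_s: 21.3
tool_pos: [0.599, 0.0101, -0.003]
ee_rot: [-0.001, 0.108, 0.994, -0.004]
contact_force: [-2.6, -12.4, 2.5]
grip_width: 0.0513
```

```bash
python3 tips.py w20; python3 - <<'E'
from h import *
s=snap('scene','s20.png'); a=s['color'][200:270,310:390,::-1]
cv2.imwrite('pics/s20b.png',cv2.resize(a,None,fx=8,fy=8,interpolation=cv2.INTER_CUBIC))
E
```

```text
t 21.3 F [ -2.6 -12.4   2.5] fence [ -54.7 -172.   -15. ] w 0.05125459161172415 yaw 77.55
w20 padR 1341 x [-68.5 -66.5 -62.9] y [-207.2 -201.1 -196.2] z [ 6.6 54.5 74.4]
w20 padL 1441 x [-68.3 -66.2 -62.9] y [-147.1 -142.5 -136.9] z [ 6.5 53.1 74.4]
w20 red 346 x [-65.4 -59.7 -48.5] y [-161.8 -159.8 -155.8] z [62.5 64.4 65.6]
w20 redtop 346 x [-65.4 -59.7 -48.5] y [-161.8 -159.8 -155.8] z [62.5 64.4 65.6]
w20 yellow 1357 x [-59.3 -42.4 -17.3] y [-86.7 -77.6 -63. ] z [30.7 31.9 32.9]
w20 plate top 1511 x [-94.2 -71.1 -43.6] y [-99.6 -95.9 -91.7] z [33.8 35.3 36.6]
w20 post top 2013 x [-69.3 -59.6 -42. ] y [-208.2 -191.1 -185.2] z [65.3 67.3 69.3]
```

View pics/s20b.png

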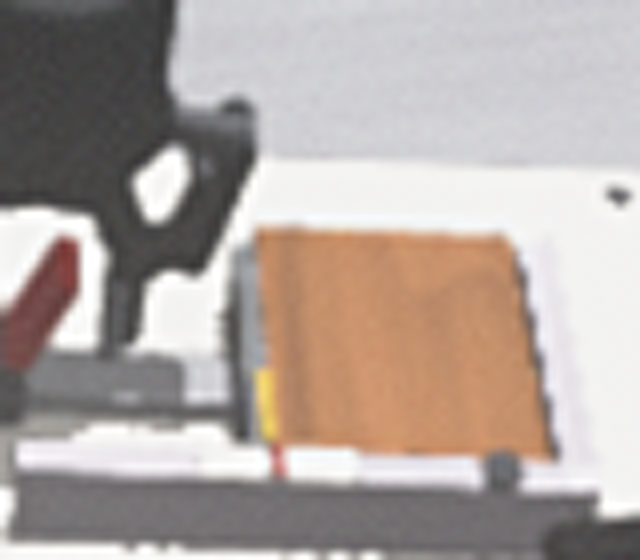

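>>> {"fn": "carry_out", "kwargs": {"fingers": 0.56, "series": [{"delta_pos": [-0.36, -1.67, 0], "turn": [0, 0, 0]}, {"delta_pos": [0, 0, 0], "turn": [0, 0, 0]}, {"delta_pos": [0, 0, 0], "turn": [0, 0, 0]}]}}

```text
time_s: 21.7
tool_pos: [0.5988, 0.0092, -0.0025]
ee_rot: [-0.001, 0.108, 0.994, -0.004]
contact_force: [-2.5, -11.5, 5.4]
grip_width: 0.048
```

```bash
python3 tips.py w21
```

```text
t 21.7 F [ -2.5 -11.5   5.4] fence [ -54.7 -172.9  -14.5] w 0.04796648670323946 yaw 77.57
w21 padR 1373 x [-68.5 -66.5 -63.1] y [-206.6 -200.4 -195.5] z [ 7.2 56.  75.1]
w21 padL 1418 x [-68.4 -66.2 -63. ] y [-149.7 -145.1 -139.5] z [ 7.  53.6 74.9]
w21 red 341 x [-65.3 -59.8 -48.7] y [-161.1 -159.2 -155.3] z [62.4 64.3 65.5]
w21 redtop 341 x [-65.3 -59.8 -48.7] y [-161.1 -159.2 -155.3] z [62.4 64.3 65.5]
w21 yellow 1491 x [-59.1 -40.7 -12.9] y [-86.6 -77.  -62.2] z [30.9 31.9 33. ]
w21 plate top 1530 x [-94.1 -70.4 -41.5] y [-98.9 -95.3 -90.9] z [33.7 35.3 36.5]
w21 post top 2054 x [-69.3 -59.6 -42.1] y [-209.3 -190.7 -184.7] z [65.4 67.3 69.4]
```

>>> {"fn": "carry_out", "kwargs": {"fingers": 0.52, "series": [{"delta_pos": [-0.5, -2.3, 0], "turn": [0, 0, 0]}, {"delta_pos": [0, 0, 0], "turn": [0, 0, 0]}, {"delta_pos": [0, 0, 0], "turn": [0, 0, 0]}]}}

```text
time_s: 22.05
tool_pos: [0.5986, 0.0082, -0.0022]
ee_rot: [-0.0, 0.108, 0.994, -0.003]
contact_force: [-1.5, -10.1, 6.3]
grip_width: 0.0444
```

```bash
python3 tips.py w22
```

```text
t 22.05 F [ -1.5 -10.1   6.3] fence [ -54.6 -173.9  -14.2] w 0.044356219292810056 yaw 77.61
w22 padR 1381 x [-68.5 -66.5 -63. ] y [-205.7 -199.8 -194.8] z [ 7.7 55.9 75.3]
w22 padL 1483 x [-68.3 -66.2 -62.9] y [-153.  -148.  -142.4] z [ 7.4 53.9 75.4]
w22 red 313 x [-65.3 -59.9 -49.5] y [-160.6 -158.5 -155.5] z [62.7 64.3 65.7]
w22 redtop 313 x [-65.3 -59.9 -49.5] y [-160.6 -158.5 -155.5] z [62.7 64.3 65.7]
w22 yellow 1606 x [-59.1 -39.1 -10.6] y [-86.7 -76.3 -61.4] z [30.7 31.9 33.2]
w22 plate top 1592 x [-94.  -69.  -38.1] y [-98.3 -94.7 -90.3] z [33.7 35.2 36.5]
w22 post top 2145 x [-69.3 -59.7 -42. ] y [-211.3 -190.4 -184.1] z [65.3 67.3 69.5]
```

>>> {"fn": "carry_out", "kwargs": {"fingers": 0.48, "series": [{"delta_pos": [-0.75, -3.5, 0], "turn": [0, 0, 0]}, {"delta_pos": [0, 0, 0], "turn": [0, 0, 0]}, {"delta_pos": [0, 0, 0], "turn": [0, 0, 0]}]}}

```text
time_s: 22.4
tool_pos: [0.5982, 0.0062, -0.0019]
ee_rot: [0.0, 0.108, 0.994, -0.002]
contact_force: [-1.5, -7.5, 8.0]
grip_width: 0.0412
```

```bash
python3 tips.py w23
```

```text
t 22.4 F [-1.5 -7.5  8. ] fence [ -54.6 -176.   -13.9] w 0.04120827564922456 yaw 77.65
w23 padR 1402 x [-68.4 -66.4 -62.8] y [-206.3 -200.2 -195.3] z [ 8.1 56.4 75.6]
w23 padL 1518 x [-68.2 -66.2 -62.8] y [-157.  -151.9 -145.9] z [ 7.8 55.6 75.5]
w23 red 440 x [-65.5 -59.1 -46.8] y [-162.8 -160.4 -156.9] z [63.3 64.9 66.2]
w23 redtop 440 x [-65.5 -59.1 -46.8] y [-162.8 -160.4 -156.9] z [63.3 64.9 66.2]
w23 yellow 1733 x [-59.3 -37.3 -10.2] y [-87.1 -76.2 -61.2] z [30.8 31.9 33.2]
w23 plate top 1627 x [-94.1 -67.7 -34.8] y [-98.7 -95.  -90.7] z [33.8 35.3 36.5]
w23 post top 2205 x [-69.3 -60.2 -41.9] y [-213.4 -191.1 -184.7] z [65.3 67.3 69.5]
```

>>> {"fn": "carry_out", "kwargs": {"fingers": 0.44, "series": [{"delta_pos": [-0.4, -1.9, 0.8], "turn": [0, 0, 0]}, {"delta_pos": [0, 0, 0], "turn": [0, 0, 0]}, {"delta_pos": [0, 0, 0], "turn": [0, 0, 0]}]}}

```text
time_s: 22.75
tool_pos: [0.5979, 0.0044, -0.0015]
ee_rot: [0.0, 0.107, 0.994, -0.002]
contact_force: [-1.3, -7.2, 4.4]
grip_width: 0.0376
```

```bash
python3 tips.py w24
```

```text
t 22.75 F [-1.3 -7.2  4.4] fence [ -54.6 -177.9  -13.5] w 0.037582104068579765 yaw 77.66
w24 padR 1436 x [-68.4 -66.5 -62.9] y [-206.2 -200.4 -195.5] z [ 8.5 56.9 75.9]
w24 padL 1562 x [-68.2 -66.2 -62.8] y [-160.7 -155.5 -149.6] z [ 8.  56.  75.9]
w24 red 590 x [-65.3 -57.6 -44.9] y [-165.9 -163.3 -159.8] z [64.2 65.7 66.9]
w24 redtop 590 x [-65.3 -57.6 -44.9] y [-165.9 -163.3 -159.8] z [64.2 65.7 66.9]
w24 yellow 1842 x [-59.  -35.8  -8.2] y [-90.8 -76.3 -61.3] z [30.8 31.9 35.8]
w24 plate top 1659 x [-94.1 -67.  -32.9] y [-99.  -95.2 -90.9] z [33.8 35.3 36.7]
w24 post top 2243 x [-69.3 -60.3 -42.1] y [-214.9 -191.3 -184.8] z [65.3 67.3 69.6]
```

Holding on the mark (face −90.9). Continue.

>>> {"fn": "carry_out", "kwargs": {"fingers": 0.4, "series": [{"delta_pos": [-0.4, -2.0, 0.8], "turn": [0, 0, 0]}, {"delta_pos": [0, 0, 0], "turn": [0, 0, 0]}, {"delta_pos": [0, 0, 0], "turn": [0, 0, 0]}]}}

```text
time_s: 23.1
tool_pos: [0.5974, 0.0025, -0.0012]
ee_rot: [-0.0, 0.107, 0.994, -0.002]
contact_force: [-0.5, -7.5, 2.4]
grip_width: 0.0341
```

>>> {"fn": "carry_out", "kwargs": {"fingers": 0.36, "series": [{"delta_pos": [-0.38, -1.75, 0.5], "turn": [0, 0, 0]}, {"delta_pos": [0, 0, 0], "turn": [0, 0, 0]}, {"delta_pos": [0, 0, 0], "turn": [0, 0, 0]}]}}

```text
time_s: 23.4
tool_pos: [0.5971, 0.0009, -0.0009]
ee_rot: [0.0, 0.107, 0.994, -0.002]
contact_force: [-0.4, -7.5, 1.9]
grip_width: 0.0308
```

```bash
python3 tips.py w25
```

```text
t 23.4 F [-0.4 -7.5  1.9] fence [ -54.6 -181.4  -12.9] w 0.030836553337161593 yaw 77.67
w25 padR 1448 x [-68.4 -66.5 -62.8] y [-206.5 -200.6 -195.4] z [ 9.3 57.2 76.5]
w25 padL 1546 x [-68.2 -66.3 -63. ] y [-167.7 -162.5 -156.5] z [ 9.4 56.9 76.3]
w25 red 760 x [-65.6 -56.  -44.1] y [-173.2 -170.1 -166.9] z [65.8 67.  68.2]
w25 redtop 760 x [-65.6 -56.  -44.1] y [-173.2 -170.1 -166.9] z [65.8 67.  68.2]
w25 yellow 2063 x [-58.8 -32.8  -4.6] y [-93.1 -76.6 -61.3] z [30.8 31.9 36.8]
w25 plate top 1665 x [-93.9 -65.6 -31.6] y [-99.1 -95.5 -91. ] z [33.7 35.3 36.7]
w25 post top 2559 x [-69.3 -59.7 -42.2] y [-215.3 -190.9 -173.4] z [65.3 67.2 69.6]
```

>>> {"fn": "carry_out", "kwargs": {"fingers": 0.32, "series": [{"delta_pos": [-0.38, -1.75, 0.4], "turn": [0, 0, 0]}, {"delta_pos": [0, 0, 0], "turn": [0, 0, 0]}, {"delta_pos": [0, 0, 0], "turn": [0, 0, 0]}]}}

```text
time_s: 23.75
tool_pos: [0.5967, -0.0008, -0.0006]
ee_rot: [-0.0, 0.107, 0.994, -0.002]
contact_force: [0.0, -7.2, 0.5]
grip_width: 0.0274
```

>>> {"fn": "carry_out", "kwargs": {"fingers": 0.28, "series": [{"delta_pos": [-0.3, -1.3, 0.3], "turn": [0, 0, 0]}, {"delta_pos": [0, 0, 0], "turn": [0, 0, 0]}, {"delta_pos": [0, 0, 0], "turn": [0, 0, 0]}]}}

```text
time_s: 24.05
tool_pos: [0.5965, -0.0016, -0.0003]
ee_rot: [0.0, 0.108, 0.994, -0.001]
contact_force: [-1.2, -6.8, 0.3]
grip_width: 0.0247
```

```bash
python3 tips.py w26
```

```text
t 24.05 F [-1.2 -6.8  0.3] fence [ -54.6 -184.   -12.3] w 0.024679228405202727 yaw 77.65
w26 padR 1495 x [-68.5 -66.5 -62.9] y [-205.9 -200.  -195. ] z [ 9.9 58.2 77. ]
w26 padL 1657 x [-68.4 -66.5 -63.1] y [-173.4 -168.4 -162.2] z [10.5 55.6 76.9]
w26 red 812 x [-65.7 -55.8 -43.7] y [-179.8 -176.6 -173.3] z [66.2 67.4 68.4]
w26 redtop 812 x [-65.7 -55.8 -43.7] y [-179.8 -176.6 -173.3] z [66.2 67.4 68.4]
w26 yellow 2204 x [-58.9 -31.2  -2.7] y [-93.1 -76.8 -61.1] z [30.8 31.9 37.1]
w26 plate top 1613 x [-93.9 -66.1 -31.5] y [-98.7 -95.1 -90.7] z [33.7 35.3 36.8]
w26 post top 2590 x [-69.1 -60.7 -41.9] y [-215.8 -190.6 -176.6] z [65.3 67.2 69.6]
```

View pics/w26.png

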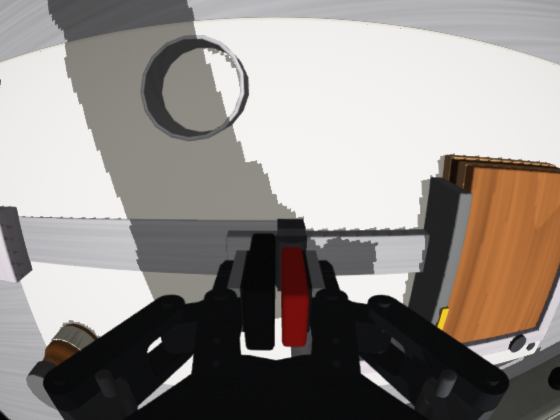

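>>> {"fn": "carry_out", "kwargs": {"fingers": 0.15, "series": [{"delta_pos": [-0.15, -0.7, 0], "turn": [0, 0, 0]}, {"delta_pos": [0, 0, 0], "turn": [0, 0, 0]}, {"delta_pos": [0, 0, 0], "turn": [0, 0, 0]}, {"delta_pos": [0, 0, 0], "turn": [0, 0, 0]}]}}

```text
time_s: 24.5
tool_pos: [0.5966, -0.0014, -0.0002]
ee_rot: [0.0, 0.108, 0.994, -0.001]
contact_force: [-0.0, -7.0, 0.2]
grip_width: 0.0234
```

```bash
python3 tips.py w27; python3 - <<'E'
from h import *
import pickle
s=pickle.load(open('pics/w27.pkl','rb'))
im=ortho(s,.044,-.14,.04,-.13,.03,res=.0004,yaw=FY,org=FO)
sc=2.5
for k in (0,-110): cv2.line(im,(0,int((40-k)*sc)),(400,int((40-k)*sc)),(0,255,0),1)
for k in (0,-90,-91.5): cv2.line(im,(int((30-k)*sc),0),(int((30-k)*sc),450),(255,255,0),1)
cv2.imwrite('pics/o27.png',im)
s=snap('scene','s27.png'); a=s['color'][200:270,310:390,::-1]
cv2.imwrite('pics/s27b.png',cv2.resize(a,None,fx=8,fy=8,interpolation=cv2.INTER_CUBIC))
E
```

```text
t 24.5 F [-0.  -7.   0.2] fence [ -54.6 -183.8  -12.2] w 0.02338287428486215 yaw 77.64
w27 padR 1435 x [-68.4 -66.5 -62.8] y [-205.  -199.5 -194.2] z [10.1 58.4 77. ]
w27 padL 1683 x [-68.4 -66.6 -63. ] y [-174.  -168.9 -162.6] z [10.6 55.7 77.2]
w27 red 797 x [-65.5 -55.5 -43.7] y [-180.  -176.9 -173.7] z [66.3 67.3 68.4]
w27 redtop 797 x [-65.5 -55.5 -43.7] y [-180.  -176.9 -173.7] z [66.3 67.3 68.4]
w27 yellow 2179 x [-58.9 -31.3  -2.7] y [-93.1 -76.9 -61.2] z [30.8 31.9 37.1]
w27 plate top 1591 x [-93.9 -66.1 -31.5] y [-98.4 -94.8 -90.3] z [33.7 35.3 36.7]
w27 post top 2593 x [-69.1 -60.6 -42.2] y [-215.3 -190.4 -176.4] z [65.3 67.2 69.6]
```

View pics/o27.png

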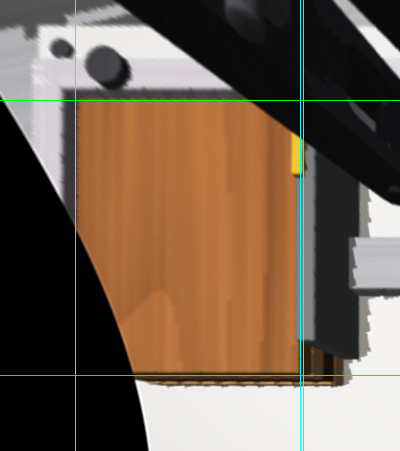

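View pics/s27b.png

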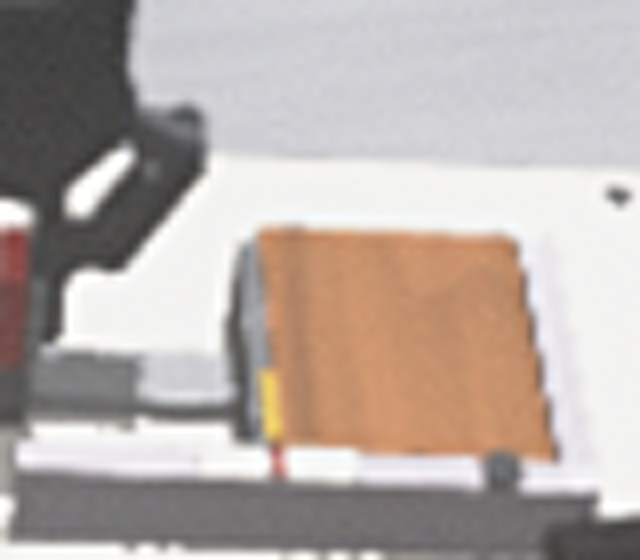

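>>> {"fn": "carry_out", "kwargs": {"series": [{"delta_pos": [-0.25, -1.2, 0], "turn": [0, 0, 0]}, {"delta_pos": [0, 0, 0], "turn": [0, 0, 0]}, {"delta_pos": [0, 0, 0], "turn": [0, 0, 0]}, {"delta_pos": [0, 0, 0], "turn": [0, 0, 0]}]}}

```text
time_s: 25.0
tool_pos: [0.5963, -0.0025, -0.0002]
ee_rot: [0.0, 0.108, 0.994, -0.001]
contact_force: [-0.7, -6.8, -0.1]
grip_width: 0.0234
```

```bash
python3 - <<'E'
import tips; from pc import *
s,F=tips.run('w28')
x,y,z=F[...,0],F[...,1],F[...,2]
for i,(a,b) in enumerate([(2,6.5),(9.5,14.5),(17.5,22.5),(25.5,30.5)]):
    m=(z>a)&(z<b)&(x>-120)&(x<-103)&(y>-95)&(y<-5)
    for lo,hi in ((-90,-75),(-75,-60),(-60,-40)):
        k=m&(y>lo)&(y<hi); print('b',i+1,(lo,hi),k.sum(),np.percentile(x[k],[10,50,90]).round(1) if k.sum()>3 else None)
    k=(z>a)&(z<b)&(x>-110)&(x<-96)&(y>-104)&(y<-80); print('   right edge',k.sum(),np.percentile(y[k],[5,20,50]).round(1) if k.sum()>3 else None)
for n,fn in (('scene',proj),):
    q=snap(n,'s28.png')
E
```

```text
t 25.0 F [-0.7 -6.8 -0.1] fence [ -54.6 -184.9  -12.2] w 0.023394157835936232 yaw 77.64
w28 padR 1444 x [-68.5 -66.5 -62.9] y [-206.2 -200.6 -195.3] z [10.  58.5 77.2]
w28 padL 1677 x [-68.4 -66.6 -63.3] y [-175.  -170.  -163.8] z [11.  55.5 77. ]
w28 red 797 x [-65.6 -55.7 -43.5] y [-180.9 -177.9 -174.7] z [66.3 67.4 68.5]
w28 redtop 797 x [-65.6 -55.7 -43.5] y [-180.9 -177.9 -174.7] z [66.3 67.4 68.5]
w28 yellow 2245 x [-58.7 -30.8  -2.9] y [-94.  -77.1 -61.1] z [30.7 31.9 37.1]
w28 plate top 1574 x [-93.9 -65.9 -31.4] y [-99.4 -95.8 -91.4] z [33.8 35.3 36.7]
w28 post top 2584 x [-69.2 -60.5 -42.3] y [-216.6 -191.4 -177.7] z [65.4 67.2 69.7]
b 1 (-90, -75) 77 [-110.1 -109.  -104.2]
b 1 (-75, -60) 27 [-110.  -109.9 -109.7]
b 1 (-60, -40) 29 [-110.  -109.8 -109.6]
   right edge 139 [-98.1 -90.  -89.4]
b 2 (-90, -75) 79 [-109.1 -107.5 -104.1]
b 2 (-75, -60) 30 [-109.1 -108.9 -108.7]
b 2 (-60, -40) 30 [-109.1 -108.9 -108.6]
   right edge 167 [-97.8 -90.5 -89.4]
b 3 (-90, -75) 84 [-109.1 -108.3 -104.3]
b 3 (-75, -60) 37 [-109.1 -108.9 -108.7]
b 3 (-60, -40) 32 [-109.1 -108.9 -108.6]
   right edge 184 [-98.2 -90.3 -89.5]
b 4 (-90, -75) 101 [-109.  -107.5 -104.2]
b 4 (-75, -60) 40 [-109.1 -108.9 -108.7]
b 4 (-60, -40) 44 [-109.1 -108.8 -108.6]
   right edge 204 [-98.6 -90.1 -89.4]
```

```bash
python3 - <<'E'
from h import *
st=manip.read_state(); print(st['time_s'],st['grip_width'],abs(st['joint_vel']).max())
print(manip.hand_in())
E
```

```text
25.1 0.023610004072101277 0.0014248498567058332
the job is handed in; nothing more can be done
None
```

I handed the job in at 25.1 s. The boards were squared, the end stop was on the red mark, and the gripper was still pinching the lever shut against the post. No verdict was reported.

**What I did:**
- I pushed all four board front edges home together with the two fingertips.
- I straddled the post and lever, then pushed the stop about 90 mm to the mark with the lever still open.
- I closed the jaws in small steps and moved the arm back each time so the stop stayed on the mark.

**Last checks (wrist camera depth, fence frame):**

| Check | Measured | Target |
|---|---|---|
| Board fronts (x) | -109 to -110 mm, no visible skew | -110 mm |
| Boards' right edges (y) | about -90 mm | -90 mm when squared |
| Stop face at the pointer (y) | -91.4 mm | -91.5 mm |
| Lever | upright, about 0 rad | under 0.07 rad |
| Jaw opening | 23.4 mm, closing command still on | about 25 mm when shut |
| Outside force on the gripper along the slide | about 7 N, arm at rest | — |

**What disagreed:**
- **Fingertip height:** the real fingertips sit about 38 to 50 mm behind the reported tool position, depending on opening. All three cameras showed this, so I set heights from the wrist camera's depth picture.
- **Dragging on the tray:** the tips rubbed the tray twice during the board push, at about 6 to 9 N. It cleared each time I lifted about 1.5 mm.
- **Stop position while closing:** the stop drifted up to about 1.2 mm past the mark, inside the 3 mm limit, before I brought it back.
- **Pinch force:** I could not measure it on the post and paddle separately.

I kept clear of the other items, but I did not re-measure them at the end.

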